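# Pack the bath caddy from the wash slab

## Robot

A 6-joint arm with a two-finger parallel gripper is mounted at the origin on the work surface. World frame = base frame: x ahead of the robot, y to its left, z up, the work surface at z = 0. Lengths are in m, angles in rad, forces in N, time in s.
With the tool pointing down it reaches from about 0.3 to 0.775 m from the base axis. Payload 14.6 kg.
Tool frame: the origin (TCP) lies between the finger pads; the fingertips stand 19 mm ahead of it and the grasp point (between the pads) is the TCP (ctrl.finger_overhang is the distance from the TCP to the fingertips, in m); z points along the fingers, y is the direction in which the jaws open and shut (so a half turn about z gives the same grasp; the last joint's range is limited). The gripper opens to 94 mm and grips with 3 to 60 N. Pads are 16 mm wide; open, the fingers measure 119 mm over their backs; the gripper's body (75 mm by 177 mm) begins 78 mm behind the grasp point.
Start: joints at [1.109, 0.3, 1.521, -0, 1.321, -0.067], TCP at [0.212, 0.508, 0.224] pointing down, gripper open.
Joint ranges: [-3.03, 3.03], [-0.79, 2.21], [0.23, 2.52], [-1.04, 4.18], [0, 3.07], [-2.55, 2.55]. Speed limits (rad/s): [2.22, 2.22, 2.57, 3.14, 3.14, 3.14].

## Interface

Orientations are given as [roll, pitch, yaw] about the fixed x, y, z axes, in that order (R = Rz(yaw) Ry(pitch) Rx(roll)).
In Python, from station import ctrl gives the robot as it stands.
- The arm moves only by the tool send_rows, never from a script. Its argument "series" is a list of rows, each a list of 7 numbers: the turn, a rotation vector about the tool's x, y, z in degrees, then the shift along the tool's x, y, z in m, then the gripper's target within -1 to 1 (fully open at 1, half-way at 0, shut at -1). A call has 1 to 8 rows; each row is the pose to reach, as a shift and turn from the pose commanded when the call began, along the tool's axes at that moment; what a row does not reach only later rows make up. A row lasts 1/10 s, in which the tool goes at most 50 mm and 8.59 degrees, less where a joint would pass 70% of its speed; a pose out of reach is approached as far as the arm can. A call with a gripper value outside its range is refused whole. The fingers move at their own pace and stop on an object; "force" is the grip in N (left out, the last holds). Time passes only in rows, so rows that repeat a pose let the fingers close. It gives the time, the measured TCP pose, the force and the opening at its end, in the units of the state.
- ctrl.get_obs(): the state, without advancing time (a new reading comes with each control period).
- ctrl.camera(name): name is "side" or "top"; returns a dict with "pixels" (480x640x3 uint8, red, green, blue), "z_map" (480x640 float32, m along the optical axis (not along the pixel's ray), 0 where there is no reading), "fov_y" (degrees; the focal length in pixels is half the picture's height over the tangent of half this angle, whatever the lens; pixels are square), "cx", "cy" (the principal point, pixels), "R" (3x3) and "t" (3): a world point X has camera coordinates R X + t. Camera axes: x right, y down, z forward; pixel columns grow to the right and rows downward; lengths in m; the calibration is good to about 2 mm. A picture is of the moment at which its call begins.
- ctrl.hand_in(): hands the job in, once; it reports no verdict.
The state is a dict: "time_s": time; "qpos": joint angles; "joint_vel": joint speeds; "tau": joint torques, N m; "ee_pos": TCP position; "eef_rot": TCP orientation; "force": force on the tool from outside, world axes, zero at the start; "moment": the same for the moment, N m; "grip_width": finger opening in m.
Only numpy, scipy, OpenCV 4.12 (cv2) and the standard library are available. Lean on these libraries where they do the work, as an engineer would, in place of code of your own. Each camera call takes 0.05 s, during which the arm holds its last target.

## Task

Pack the wooden bath caddy with the four bathing things lying on the stone slab: the round soap box, lid up, inside the low round ring; the small oil bottle standing upright inside the tall collar; the pumice stone lying flat on the drain ribs; and the comb lying flat on the floor of the plain pan. The sharp-cornered lump of broken concrete and the plain toothless strip of wood do not belong: leave them where they lie.

Things in the scene. Friction and masses are not known exactly. Their poses are not given: they have to be found in the camera images.
- soap_box: Round travel soap box of translucent blue plastic with a twist-lock lid: 66 mm across, 34 mm high to the lid's flat top, plus a raised grip bar across the middle of the lid (46 long, 12 wide, top at 48 mm). About 120 g. It can be taken by the bar or round its sides. Origin: centre of its underside; x along the grip bar, z up. At the start it is on the pale stone wash slab, whose top is 20 mm above the shelf top. 
- oil_bottle: Small amber hair-oil bottle standing upright, 70 mm tall: round body 38 mm across up to 38 mm, sloping shoulder to 47 mm, white ribbed cap 28 mm across from 47 to 70 mm. About 85 g. Easiest taken by the cap. Origin: centre of its underside, z up. At the start it is on the pale stone wash slab, whose top is 20 mm above the shelf top. 
- pumice: Pumice stone: smoothly rounded oval grey stone with pores on top, 84 long (x) by 52 wide (y) by 37 mm high, flat underside, sides nearly upright between 7 and 26 mm height. About 90 g. Origin: centre of its underside; x along its length, z up. At the start it is on the pale stone wash slab, whose top is 20 mm above the shelf top. 
- comb: Wide-toothed wooden comb lying flat: 120 long (x), 44 wide (y), 10 mm thick; the solid back is on the +y side, a row of 13 coarse teeth points to -y. About 50 g. Origin: centre of its outline on the underside; z up. At the start it is on the pale stone wash slab, whose top is 20 mm above the shelf top. 
- rubble: Look-alike of the pumice, to be left alone: lump of broken concrete with sharp corners and slanting flat faces, about 81 x 52 x 38 mm high, also grey. Origin on its underside near the middle. It lies on the pale stone wash slab.
- slat: Look-alike of the comb, to be left alone: plain rectangular strip of the same wood without teeth, 120 (x) by 32 (y) by 12 mm thick. Origin: centre of its underside. It lies on the pale stone wash slab.
- pan_ring: White plastic drop-in pan of the caddy, 150 long (x), 110 wide (y), 24 mm high, walls and floor 3 thick. A round ring 9 mm high stands in the middle of its floor (inner diameter 82, outer 90 mm, ring top 12 mm above the pan's underside): the seat for the round soap box. Fixed. Origin: centre of its underside, 6 mm above the shelf top; z up.
- pan_collar: White plastic drop-in pan of the caddy, 150 long (x), 110 wide (y), 24 mm high, walls and floor 3 thick. A tall round collar stands in the middle of its floor (inner diameter 56, outer 64 mm, collar top 31 mm above the pan's underside): it keeps a bottle upright. Fixed. Origin: centre of its underside, 6 mm above the shelf top; z up.
- pan_ribs: White plastic drop-in pan of the caddy, 150 long (x), 110 wide (y), 24 mm high, walls and floor 3 thick. Nine low drain ribs run across its floor (along y), 5 wide and 14.5 mm apart over the middle 120 mm of its length; their tops are 8 mm above the pan's underside. Fixed. Origin: centre of its underside, 6 mm above the shelf top; z up.
- pan_flat: White plastic drop-in pan of the caddy, 150 long (x), 110 wide (y), 24 mm high, walls and floor 3 thick. Plain flat floor, nothing inside. The four pans sit two by two, turned alike, in a wooden tray 324 x 244 mm, sides 30 high, a grip bar over each short end (top at 63 mm); which pan sits where changes. Fixed. Origin: centre of its underside, 6 mm above the shelf top; z up.
Things that resemble listed ones, but are neither listed nor needed, are in the scene too. Leave any purple look-alike of the oil_bottle alone. Several things have the shape of the soap_box; the one meant has the colours described above.

How it is judged:
At the end, for the whole second after the job is handed in: All four at rest: soap box lid up inside the ring and oil bottle upright inside the collar (each within 12 mm of its pan's middle, down on the floor), pumice flat on the ribs within its pan, comb flat on the plain pan's floor (heights within 4 mm); lump and wood strip within 15 mm of where they lay (x of soap_box in the frame of pan_ring between -0.012 and 0.012 m and y of soap_box in the frame of pan_ring between -0.012 and 0.012 m and z of soap_box in the frame of pan_ring between -0.001 and 0.007 m and angle between soap_box's own z axis and vertical below 0.08 rad and linear speed of each of soap_box, pumice, comb, oil_bottle below 0.02 m/s and angular speed of each of soap_box, pumice, comb, oil_bottle below 0.2 rad/s and x of pumice in the frame of pan_ribs between -0.047 and 0.047 m and y of pumice in the frame of pan_ribs between -0.032 and 0.032 m and z of pumice in the frame of pan_ribs between 0.004 and 0.012 m and angle between pumice's own z axis and vertical below 0.12 rad and x of comb in the frame of pan_flat between -0.03 and 0.03 m and y of comb in the frame of pan_flat between -0.034 and 0.034 m and z of comb in the frame of pan_flat between -0.001 and 0.007 m and angle between comb's own z axis and vertical below 0.06 rad and x of oil_bottle in the frame of pan_collar between -0.012 and 0.012 m and y of oil_bottle in the frame of pan_collar between -0.012 and 0.012 m and z of oil_bottle in the frame of pan_collar between -0.001 and 0.007 m and angle between oil_bottle's own z axis and vertical below 0.1 rad and distance of each of rubble, slat from where it was at the start of the episode below 0.015 m); the robot touches nothing.
It fails at once if the lump of broken concrete is shifted by more than 15 mm (distance of rubble from where it was at the start of the episode above 0.015 m).
It fails at once if the plain strip of wood is shifted by more than 15 mm (distance of slat from where it was at the start of the episode above 0.015 m).
It also fails if it takes over 120 s, if anything falls off the work surface, if the arm or the gripper's body presses on something with over 40 N, if the wrist force passes 120 N, or if a joint passes its speed limit or range.

## Working session

There is one attempt and no reset: what is moved stays moved. The work goes in short steps, Python scripts to look and compute and a tool call to move; the robot and the scene stay as the last step left them, time stands still between calls to the robot, and variables do not carry over. Pictures are saved under pics/ and viewed, and the job is handed in when it is done.

Besides the shell and the picture viewer there is one more tool, called after ">>>" by a JSON object that holds its "api" and its "payload". send_rows: Moves the arm, as the interface text tells. Its arguments: {"type":"object","properties":{"series":{"type":"array"},"force":{"type":"number"}},"required":["series"]}

```bash
ls; mkdir -p pics
python3 - <<'E'
from station import ctrl
import cv2,numpy as np
print(ctrl.get_obs())
for n in ("top","side"):
    c=ctrl.camera(n); cv2.imwrite(f"pics/{n}0.png",c["pixels"][:,:,::-1]); np.savez(f"{n}0.npz",**c)
    print(n,c["fov_y"],c["cx"],c["cy"],c["R"],c["t"],(-c["R"].T@c["t"]), (c["z_map"]>0).mean())
E
```

```text
pics
{'time_s': 0.0, 'qpos': array([ 1.10940627e+00,  3.00490564e-01,  1.52161899e+00, -1.70241212e-05,
        1.32068261e+00, -6.66047078e-02]), 'joint_vel': array([ 0.00084157,  0.00203567, -0.00220835,  0.00043875, -0.00065263,
        0.00042464]), 'tau': array([-7.10666809e-04, -5.31784666e+01, -3.52735770e+01,  7.07986252e-02,
        2.43898766e-02, -5.03134046e-06]), 'ee_pos': array([0.21143191, 0.50746341, 0.2238596 ]), 'eef_rot': array([-3.14039470e+00, -6.33813153e-05,  2.74681149e+00]), 'force': array([-0.2592332 , -0.15730181, -0.5466408 ]), 'moment': array([ 0.00941476, -0.05973831, -0.02664759]), 'grip_width': 0.09371452471360743}
top 53.872869894074476 324.55877382332477 234.8026639506586 [[ 2.77449734e-02 -9.99614872e-01 -5.68883772e-04]
 [-9.92330591e-01 -2.74742048e-02 -1.20520397e-01]
 [ 1.20458351e-01  3.90835597e-03 -9.92710688e-01]] [-0.04966801  0.47400958  0.98101198] [ 0.35358116 -0.04045999  1.03096065] 0.9958626302083333
side 52.9021342032145 322.52151684944874 248.41638254753937 [[ 0.77771604 -0.62853617  0.01000266]
 [-0.36736483 -0.46735409 -0.80412887]
 [ 0.51009886  0.62170929 -0.59437085]] [-0.40218997  0.18270189  1.08230658] [-0.17217551 -0.84028453  0.79423031] 0.9959602864583333
```

View pics/top0.png

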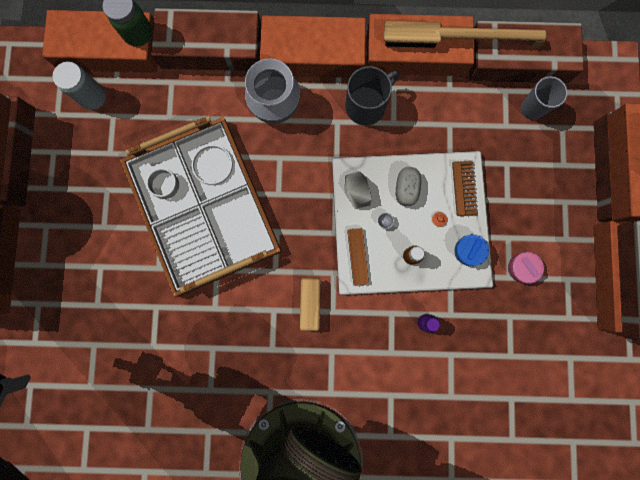

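View pics/side0.png

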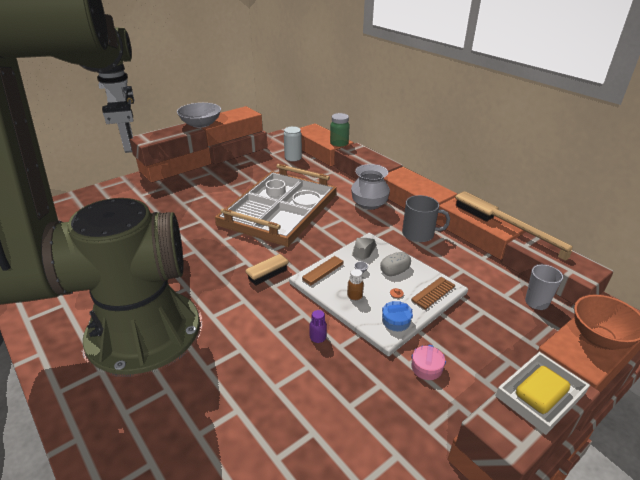

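Candidates (top picture):
- **Soap box:** blue (472,250), pink (527,267). I choose blue.
- **Bottle:** amber with white cap (413,255), purple (429,323). I choose amber.
- **Pumice:** rounded (409,186), angular lump (358,188). I choose the rounded one.
- **Comb:** toothed (465,188), plain strip (358,256), brushes elsewhere. I choose the toothed one.

Small clutter on the slab is at (388,221) and (440,219). Next is a close crop to check the choice.

```bash
python3 - <<'E'
import cv2,numpy as np
a=cv2.imread("pics/top0.png")
cv2.imwrite("pics/crop_slab.png",cv2.resize(a[145:300,325:500],None,fx=3.8,fy=3.8,interpolation=cv2.INTER_CUBIC))
cv2.imwrite("pics/crop_tray.png",cv2.resize(a[110:300,115:290],None,fx=3.1,fy=3.1,interpolation=cv2.INTER_CUBIC))
E
cat > h.py <<'E'
import numpy as np,cv2
class Cam:
    def __init__(s,n):
        c=dict(n) if not isinstance(n,str) else dict(np.load(n))
        s.img=c["pixels"];s.z=c["z_map"];s.R=c["R"];s.t=c["t"];s.cx=float(c["cx"]);s.cy=float(c["cy"])
        s.f=240/np.tan(np.radians(float(c["fov_y"]))/2); s.C=-s.R.T@s.t
        v,u=np.mgrid[:480,:640]
        P=np.stack([(u-s.cx)/s.f*s.z,(v-s.cy)/s.f*s.z,s.z],-1)
        s.W=(P-s.t)@s.R   # world cloud
        s.hsv=cv2.cvtColor(s.img,cv2.COLOR_RGB2HSV)
    def ray(s,u,v,h):
        u=np.asarray(u,float);v=np.asarray(v,float)
        d=np.stack([(u-s.cx)/s.f,(v-s.cy)/s.f,np.ones_like(u)],-1)@s.R
        k=(h-s.C[2])/d[...,2]
        return s.C+d*k[...,None]
    def proj(s,X):
        p=s.R@np.asarray(X,float)+s.t
        return s.f*p[:2]/p[2]+[s.cx,s.cy]
E
```

```text
(no output)
```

View pics/crop_slab.png

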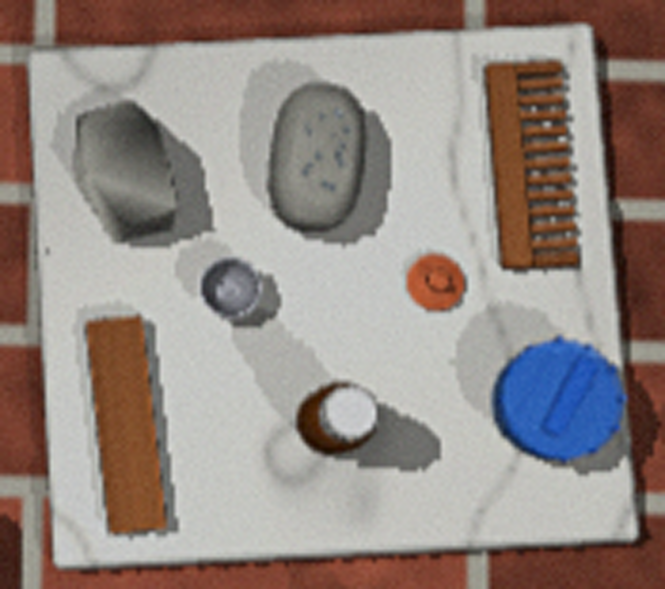

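View pics/crop_tray.png

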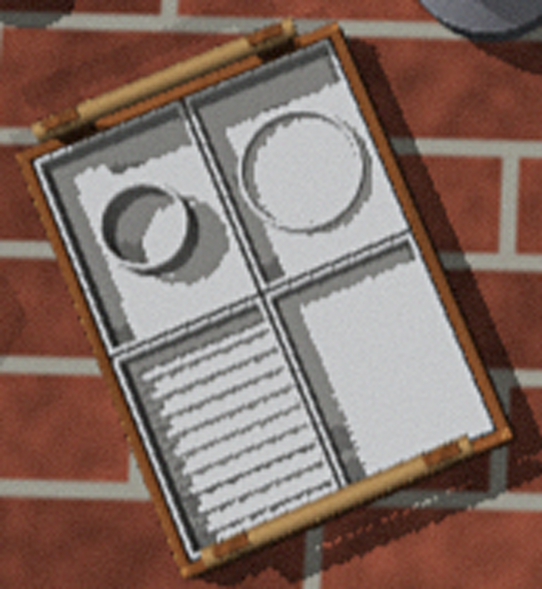

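The crop shows the rounded, pored stone at about (409,186), the toothed comb at (465,188) with its back to the left, the blue lid with a diagonal bar at (472,250), and the white cap at (416,253). The choices stand. In the tray, the collar is top-left, the ring top-right, the ribs bottom-left and the flat pan bottom-right. Now I measure.

```bash
cat > meas.py <<'E'
from h import *
import sys
T=Cam("top0.npz");S=Cam("side0.npz")
def box(c,u0,v0,u1,v1):
    m=np.zeros((480,640),bool);m[v0:v1,u0:u1]=True;return m
def rep(name,P):
    xy=P[:,:2]
    r=cv2.minAreaRect((xy*1000).astype(np.float32)); 
    print(name,len(P),"rect c",np.round(r[0],1),"size",np.round(r[1],1),"ang",round(r[2],1),"z pct",np.round(np.percentile(P[:,2],[2,25,50,75,98])*1000,1))
    cc,rr=cv2.minEnclosingCircle((xy*1000).astype(np.float32)); print("   circ",np.round(cc,1),round(rr,1))
for c,nm in((T,"top"),(S,"side")):
    H,Sa,V=[c.hsv[...,i].astype(int) for i in range(3)]; W=c.W
    print("==",nm)
    x0,x1,y0,y1=0.35,0.65,-0.42,-0.05
    slab=(V>150)&(Sa<40)&(W[...,0]>.25)&(W[...,0]<.65)&(W[...,1]<-.03)&(W[...,1]>-.45)&(W[...,2]<.03)
    rep("slab",W[slab])
    blue=(H>100)&(H<118)&(Sa>140)&(W[...,1]>-.5)&(W[...,1]<-.15)&(W[...,2]>.02)
    rep("soap all",W[blue]); 
    lid=blue&(abs(W[...,2]-.054)<.004); rep("lid",W[lid])
    bar=blue&(W[...,2]>.0615); rep("bar",W[bar])
    near=lambda x,y,r:(np.hypot(W[...,0]-x,W[...,1]-y)<r)
    cap=(W[...,2]>.078)&(V>110)&(Sa<60)&(W[...,0]>.25)&(W[...,0]<.6)&(W[...,1]<-.1)&(W[...,1]>-.35)&(W[...,2]<.1)
    rep("cap",W[cap])
E
python3 meas.py
python3 - <<'E'
from h import *
T=Cam("top0.npz")
for n,u,v in [("soap",472,250),("cap",417,253),("pum",409,186),("comb",461,188),("rub",358,188),("slat",358,256),("floor flat",245,225),("ringc",214,166),("collc",163,187),("rib",190,245),("slab",450,270),("shelf",320,200),("knob",388,221),("org",440,219)]:
    print(n,np.round(T.W[v,u]*1000,1))
E
```

```text
== top
slab 14608 rect c [ 450.2 -240. ] size [419.4 399.6] ang 90.0 z pct [-0.8 19.  20.5 21.9 24.5]
   circ [ 454.1 -240.1] 286.5
soap all 819 rect c [ 658.8 -284.9] size [497.3  77.6] ang 17.8 z pct [41.1 53.3 55.1 57.2 71. ]
   circ [ 653.1 -267.3] 249.5
lid 595 rect c [ 449.9 -344.5] size [63.9 64.1] ang 46.1 z pct [51.1 53.2 54.6 55.8 57.6]
   circ [ 450.5 -345.7] 34.1
bar 145 rect c [ 668.3 -289.2] size [484.3  76.8] ang 19.5 z pct [63.  66.6 68.4 69.8 81.2]
   circ [ 656.5 -255.9] 242.2
cap 159 rect c [ 436.7 -222.4] size [27.2 26.7] ang 17.4 z pct [82.9 89.  90.5 91.4 94.1]
   circ [ 436.9 -222.5] 14.2
== side
slab 7178 rect c [ 450.1 -240.3] size [399.8 419.5] ang 0.1 z pct [-1.2 18.5 20.1 21.3 23.5]
   circ [ 452.3 -239.3] 286.8
soap all 505 rect c [ 442.7 -348.6] size [64.5 58. ] ang 84.1 z pct [43.7 52.8 54.8 58.5 69.5]
   circ [ 445.9 -349.3] 33.4
lid 301 rect c [ 443.8 -348.1] size [62.3 58.7] ang 78.5 z pct [50.4 53.4 54.4 55.4 57.3]
   circ [ 446.6 -348.6] 32.5
bar 108 rect c [ 446.  -347.3] size [15.2 42.9] ang 57.3 z pct [62.1 65.6 67.3 68.6 70.6]
   circ [ 445.1 -348.6] 21.6
cap 119 rect c [ 432.9 -225.9] size [27.  27.1] ang 18.5 z pct [78.5 84.7 89.  90.5 93.7]
   circ [ 433.5 -225.5] 15.0
soap [ 447.7 -339.8   65.4]
cap [ 435.7 -221.1   96.1]
pum [ 579.9 -211.2   57.5]
comb [ 585.  -328.3   30. ]
rub [ 573.2 -104.3   55.4]
slat [ 431.6 -108.7   30.7]
floor flat [494.4 138.1   8.5]
ringc [624.9 213.5   7.5]
collc [573.5 322.2  11.1]
rib [447.4 256.1   6.7]
slab [ 408.1 -307.1   17.5]
shelf [556.  -24.1   0.7]
knob [ 509.2 -172.1   26.2]
org [ 515.1 -281.5   35.8]
```

```bash
cat > meas2.py <<'E'
from h import *
T=Cam("top0.npz");S=Cam("side0.npz")
def rep(name,P):
    k=(P*1000).astype(np.float32)
    # trim outliers: largest cluster around median
    m=np.median(k,0); 
    r=cv2.minAreaRect(k[:,:2].copy())
    print(f"{name:10s} n{len(P)} rect c {np.round(r[0],1)} size {np.round(r[1],1)} ang {r[2]:.1f} mean {np.round(k.mean(0),1)} z98 {np.percentile(k[:,2],98):.1f} zmed {m[2]:.1f}")
def big(m):
    n,l,st,_=cv2.connectedComponentsWithStats(m.astype(np.uint8),connectivity=8)
    return l==1+np.argmax(st[1:,4]) if n>1 else m
for c,nm in((T,"top"),(S,"side")):
    H,Sa,V=[c.hsv[...,i].astype(int) for i in range(3)]; W=c.W; Z=W[...,2]
    d=lambda x,y,r:(np.hypot(W[...,0]-x,W[...,1]-y)<r)
    print("==",nm)
    blue=(H>98)&(H<122)&(Sa>120)&d(.447,-.346,.05)&(Z>.02)
    bar=blue&(Z>.0615)
    rep("lid",W[big(blue&(Z>.05))]); rep("bar",W[big(bar)])
    # bar axis by PCA
    p=W[big(bar)][:,:2]; e,v=np.linalg.eigh(np.cov(p.T)); print("   bar axis deg",np.degrees(np.arctan2(v[1,1],v[0,1])))
    rep("cap",W[big(d(.435,-.224,.025)&(Z>.078))])
    wood=(H<20)&(Sa>100)&(Z>.024)&(Z<.045)
    m=big(wood&d(.585,-.331,.085)); rep("comb",W[m])
    p=W[m][:,:2]; e,v=np.linalg.eigh(np.cov(p.T)); print("   comb axis",np.degrees(np.arctan2(v[1,1],v[0,1])))
    vv,uu=np.nonzero(m); rep("comb@30",c.ray(uu,vv,.030))
    rep("slat",W[big(wood&d(.432,-.109,.085))])
    for zz in (.03,.045):
        m=big((Z>zz)&d(.58,-.211,.06)); rep(f"pumice>{zz}",W[m]); p=W[m][:,:2]; e,v=np.linalg.eigh(np.cov(p.T)); print("   axis",np.degrees(np.arctan2(v[1,1],v[0,1])))
    rep("rubble",W[big((Z>.03)&d(.575,-.104,.06))])
    # collar
    m=big((Z>.0315)&d(.573,.322,.042)&(Sa<60)); rep("collar",W[m])
    A=W[m][:,:2]; q=np.c_[2*A,np.ones(len(A))]; s=np.linalg.lstsq(q,(A**2).sum(1),rcond=None)[0]; print("   circ fit",np.round(s[:2]*1000,1),"r",np.sqrt(s[2]+s[0]**2+s[1]**2)*1000)
    # whole tray rim
    m=big((Z>.022)&(Z<.034)&d(.53,.22,.24)); rep("rim",W[m])
    m=big((H<25)&(Sa>90)&(Z>.024)&(Z<.07)&d(.53,.22,.24)); rep("woodrim",W[m])
E
python3 meas2.py
```

```text
== top
lid        n767 rect c [ 450.3 -344.8] size [64.9 64. ] ang 49.9 mean [ 449.4 -343.9   57.1] z98 70.2 zmed 55.3
bar        n138 rect c [ 450.6 -344.9] size [12.1 45.2] ang 60.6 mean [ 450.2 -344.2   68. ] z98 71.4 zmed 68.2
   bar axis deg 152.53831659971775
cap        n168 rect c [ 436.7 -222. ] size [27.6 26.7] ang 68.1 mean [ 436.3 -221.6   89.6] z98 94.0 zmed 90.2
comb       n831 rect c [ 585.7 -335.5] size [118.2  44.3] ang 4.4 mean [ 585.4 -333.3   30. ] z98 34.1 zmed 30.1
   comb axis -175.97596689097466
comb@30    n831 rect c [ 585.5 -335.9] size [118.   42.8] ang 4.4 mean [ 585.4 -333.3   30. ] z98 30.0 zmed 30.0
slat       n825 rect c [ 431.2 -107.8] size [118.2  31.7] ang 7.7 mean [ 430.7 -107.9   32.8] z98 36.5 zmed 32.7
pumice>0.03 n833 rect c [ 583.5 -211.2] size [51.  81.6] ang 89.7 mean [ 580.8 -209.7   54.3] z98 60.9 zmed 55.8
   axis 175.04614728223845
pumice>0.045 n775 rect c [ 584.4 -212. ] size [50.7 81. ] ang 85.3 mean [ 582.  -210.3   55.4] z98 61.0 zmed 56.2
   axis 175.74784753428574
rubble     n697 rect c [ 575.6 -102.7] size [75.6 48. ] ang 18.0 mean
[... 1229 characters left out ...]
0 mean [ 571.5 -221.7   49.9] z98 59.8 zmed 53.3
   axis 168.06817407373663
pumice>0.045 n380 rect c [ 578.9 -215.4] size [48.2 78.3] ang 87.6 mean [ 574.8 -219.1   54.4] z98 60.1 zmed 55.4
   axis 169.98625543596003
rubble     n325 rect c [ 567.2 -110.4] size [68.4 45.9] ang 27.9 mean [ 559.5 -118.3   47.9] z98 59.6 zmed 51.0
collar     n80 rect c [576.2 316.8] size [65.6 58. ] ang 54.8 mean [574.9 315.6  35.9] z98 39.6 zmed 36.1
   circ fit [576.2 316.4] r 29.29197088267904
rim        n1693 rect c [531.4 234.3] size [334.1 249.2] ang 25.0 mean [523.7 220.9  28.6] z98 33.2 zmed 29.1
woodrim    n1240 rect c [531.  233.5] size [334.8 249. ] ang 24.7 mean [510.8 207.9  42.7] z98 64.7 zmed 34.2
```

Heights agree with the text: bar 68, cap 90, comb 30, pumice top about 57–60, collar 37 and rim 30 mm. The two views differ by about 4 mm, so I take their mean. The tray rectangle, 324×244 at 25.2°, also agrees with the collar circle. Next is a helper for the moves.

```bash
cat > go.py <<'E'
import sys,numpy as np
from station import ctrl
from scipy.spatial.transform import Rotation as Ro
def go(x,y,z,yawdeg):
    o=ctrl.get_obs(); R=Ro.from_euler("xyz",o["eef_rot"]).as_matrix()
    Rt=Ro.from_euler("xyz",[180,0,yawdeg],degrees=True).as_matrix()
    rv=np.degrees(Ro.from_matrix(R.T@Rt).as_rotvec()); s=R.T@(np.array([x,y,z])/1000-o["ee_pos"])
    print("t %.1f"%o["time_s"],"pos",np.round(o["ee_pos"]*1000,1),"yaw %.1f"%np.degrees(o["eef_rot"][2]),"w %.1f"%(o["grip_width"]*1000),"q",np.round(o["qpos"],2))
    print("   turn",np.round(rv,2),"shift",np.round(s,4))
if __name__=="__main__": go(*map(float,sys.argv[1:5]))
E
python3 go.py 448.5 -346.5 170 152
```

```text
t 0.1 pos [211.4 507.5 224. ] yaw 157.4 w 93.7 q [ 1.11  0.3   1.52  0.    1.32 -0.07]
   turn [-0.06 -0.    5.38] shift [-0.5473 -0.6971  0.0546]
```

>>> {"api": "send_rows", "payload": {"series": [[0,0,5.4,-0.547,-0.697,0.054,1],[0,0,5.4,-0.547,-0.697,0.054,1],[0,0,5.4,-0.547,-0.697,0.054,1],[0,0,5.4,-0.547,-0.697,0.054,1],[0,0,5.4,-0.547,-0.697,0.054,1],[0,0,5.4,-0.547,-0.697,0.054,1],[0,0,5.4,-0.547,-0.697,0.054,1],[0,0,5.4,-0.547,-0.697,0.054,1]], "force": 15}}

```text
time_s: 0.9
ee_pos: [0.3181, 0.1211, 0.2001]
eef_rot: [3.141, 0.0, 2.653]
force: [1.3, -0.6, -0.4]
grip_width: 0.0942
```

```bash
python3 go.py 448.5 -346.5 170 152
```

```text
t 0.9 pos [318.1 121.1 200.1] yaw 152.0 w 94.2 q [ 0.26 -0.17  2.08 -0.    1.23 -0.83]
   turn [0.02 0.02 0.01] shift [-0.3346 -0.3517  0.0301]
```

>>> {"api": "send_rows", "payload": {"series": [[0,0,0,-0.334,-0.351,0.03,0.2],[0,0,0,-0.334,-0.351,0.03,0.2],[0,0,0,-0.334,-0.351,0.03,0.2],[0,0,0,-0.334,-0.351,0.03,0.2],[0,0,0,-0.334,-0.351,0.03,0.2],[0,0,0,-0.334,-0.351,0.03,0.2],[0,0,0,-0.334,-0.351,0.03,0.2],[0,0,0,-0.334,-0.351,0.03,0.2]]}}

```text
time_s: 1.7
ee_pos: [0.4253, -0.2639, 0.175]
eef_rot: [3.141, -0.0, 2.652]
force: [0.5, 0.2, 1.5]
grip_width: 0.0565
```

```bash
python3 go.py 448.5 -346.5 170 152
```

```text
t 1.7 pos [ 425.3 -263.9  175. ] yaw 152.0 w 56.5 q [-0.63  0.24  1.72  0.    1.18 -1.71]
   turn [ 0.01 -0.02 -0.04] shift [-0.0593 -0.062   0.0049]
```

>>> {"api": "send_rows", "payload": {"series": [[0,0,0,-0.059,-0.062,0.005,-0.1],[0,0,0,-0.059,-0.062,0.005,-0.1],[0,0,0,-0.059,-0.062,0.005,-0.1],[0,0,0,-0.059,-0.062,0.045,-0.1],[0,0,0,-0.059,-0.062,0.07,-0.1],[0,0,0,-0.059,-0.062,0.07,-0.1]]}}

```text
time_s: 2.3
ee_pos: [0.4469, -0.3425, 0.1022]
eef_rot: [3.14, -0.006, 2.653]
force: [0.5, -0.2, -0.2]
grip_width: 0.0423
```

```bash
python3 go.py 448.5 -346.5 75 152
cat > pic.py <<'E'
import sys,cv2
from station import ctrl
def crop(cam,name,u0,v0,u1,v1,s=3):
    a=ctrl.camera(cam)["pixels"][v0:v1,u0:u1,::-1]
    return cv2.resize(a,None,fx=s,fy=s,interpolation=cv2.INTER_CUBIC)
import numpy as np
# usage: name u0 v0 u1 v1 (top) u0 v0 u1 v1 (side)
n=sys.argv[1];a=list(map(int,sys.argv[2:]))
im=[cv2.resize(crop("top",n,*a[:4]),(390,360)),cv2.resize(crop("side",n,*a[4:8]),(390,360))]
cv2.imwrite(f"pics/{n}.png",np.hstack(im))
E
python3 pic.py s1 402 190 532 310 340 250 470 370
```

```text
t 2.3 pos [ 446.9 -342.5  102.2] yaw 152.0 w 42.3 q [-0.72  0.46  1.6   0.    1.08 -1.8 ]
   turn [ 0.08 -0.34 -0.01] shift [-0.0035 -0.0029  0.0272]
```

View pics/s1.png

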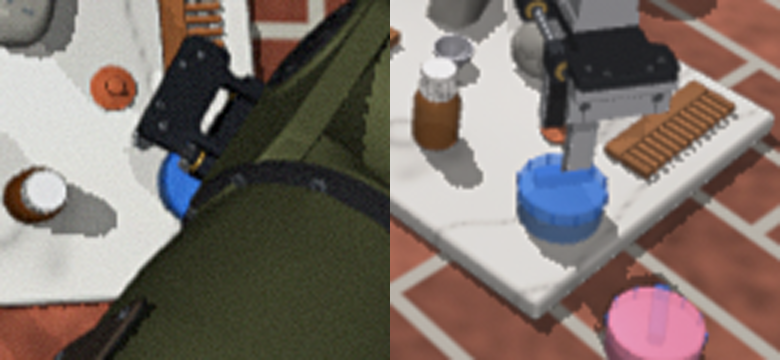

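The top view is hidden by the arm. In the side crop the fingers straddle the blue lid's bar (~(400,310) full frame). I go down and close.

>>> {"api": "send_rows", "payload": {"series": [[0,0,0,-0.002,-0.002,0,-0.1],[0,0,0,-0.002,-0.002,0.015,-0.1],[0,0,0,-0.002,-0.002,0.025,-0.1],[0,0,0,-0.002,-0.002,0.025,-0.1],[0,0,0,-0.002,-0.002,0.025,-0.1]]}}

```text
time_s: 2.9
ee_pos: [0.449, -0.3467, 0.0801]
eef_rot: [3.141, -0.001, 2.653]
force: [-0.2, -1.2, 0.2]
grip_width: 0.0424
```

```bash
python3 go.py 448.5 -346.5 75 152; python3 pic.py s2 402 190 532 310 340 250 470 370
```

```text
t 2.9 pos [ 449.  -346.7   80.1] yaw 152.0 w 42.4 q [-0.72  0.5   1.61 -0.    1.04 -1.8 ]
   turn [ 0.01 -0.04 -0.02] shift [ 0.0006 -0.      0.0051]
```

View pics/s2.png

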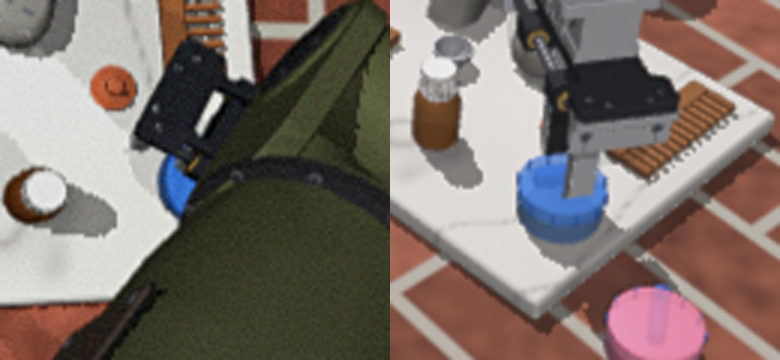

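>>> {"api": "send_rows", "payload": {"series": [[0,0,0,0,0,0.004,-0.1],[0,0,0,0,0,0.004,-0.1],[0,0,0,0,0,0.004,-1],[0,0,0,0,0,0.004,-1],[0,0,0,0,0,0.004,-1],[0,0,0,0,0,0.004,-1],[0,0,0,0,0,0.004,-1],[0,0,0,0,0,0.004,-1]], "force": 20}}

```text
time_s: 3.8
ee_pos: [0.4492, -0.3468, 0.0764]
eef_rot: [3.142, 0.0, 2.653]
force: [0.1, -0.3, 0.1]
grip_width: 0.012
```

>>> {"api": "send_rows", "payload": {"series": [[0,0,0,0,0,0,-1],[0,0,0,0,0,-0.02,-1],[0,0,0,0,0,-0.05,-1],[0,0,0,0,0,-0.09,-1],[0,0,0,0,0,-0.12,-1],[0,0,0,0,0,-0.12,-1],[0,0,0,0,0,-0.12,-1]]}}

```text
time_s: 4.5
ee_pos: [0.449, -0.3467, 0.1961]
eef_rot: [-3.142, 0.0, 2.653]
force: [-0.6, -1.2, -1.3]
grip_width: 0.0119
```

```bash
python3 go.py 625.5 216.5 190 152; python3 pic.py s3 402 190 532 310 340 200 470 320
```

```text
t 4.5 pos [ 449.  -346.7  196.1] yaw 152.0 w 11.9 q [-0.72  0.36  1.51 -0.    1.27 -1.8 ]
   turn [-0.    0.   -0.02] shift [0.1088 0.5801 0.006 ]
```

View pics/s3.png

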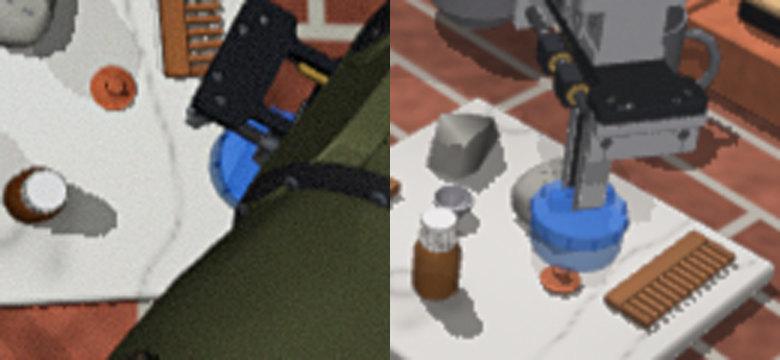

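The soap box is lifted, with the blue lid level under the gripper at about (402,283). The opening of 11.9 mm matches the 12 mm bar. I move it over the ring.

>>> {"api": "send_rows", "payload": {"series": [[0,0,0,0.109,0.58,0.006,-1],[0,0,0,0.109,0.58,0.006,-1],[0,0,0,0.109,0.58,0.006,-1],[0,0,0,0.109,0.58,0.006,-1],[0,0,0,0.109,0.58,0.006,-1],[0,0,0,0.109,0.58,0.006,-1],[0,0,0,0.109,0.58,0.006,-1],[0,0,0,0.109,0.58,0.006,-1]]}}

```text
time_s: 5.4
ee_pos: [0.5684, 0.037, 0.1909]
eef_rot: [-3.141, -0.002, 2.653]
force: [1.0, -1.7, -0.4]
grip_width: 0.0117
```

```bash
python3 go.py 625.5 216.5 190 152
```

```text
t 5.4 pos [568.4  37.  190.9] yaw 152.0 w 11.7 q [ 0.    0.37  1.5  -0.    1.27 -1.08]
   turn [-0.06 -0.11 -0.02] shift [0.0339 0.1853 0.0008]
```

>>> {"api": "send_rows", "payload": {"series": [[0,0,0,0.034,0.184,0,-1],[0,0,0,0.034,0.184,0,-1],[0,0,0,0.034,0.184,0,-1],[0,0,0,0.034,0.184,0,-1],[0,0,0,0.034,0.184,0.04,-1],[0,0,0,0.034,0.184,0.06,-1],[0,0,0,0.034,0.184,0.06,-1],[0,0,0,0.034,0.184,0.06,-1]]}}

```text
time_s: 6.2
ee_pos: [0.625, 0.2132, 0.1321]
eef_rot: [-3.141, -0.001, 2.652]
force: [0.1, -0.2, -0.2]
grip_width: 0.0116
```

```bash
python3 go.py 625.5 216.5 80 152;  python3 pic.py s4 120 100 290 257 240 140 370 260
```

```text
t 6.2 pos [625.  213.2 132.1] yaw 152.0 w 11.6 q [ 0.27  0.63  1.27  0.    1.25 -0.81]
   turn [-0.04 -0.05 -0.03] shift [0.0011 0.0032 0.0521]
```

View pics/s4.png

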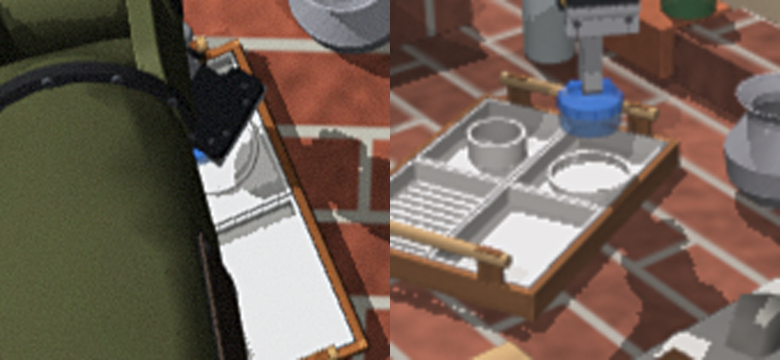

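The side view shows the blue box level above the ring, at about (437,175) full-frame scale. I check its offset in the side view.

```bash
cat > soapchk.py <<'E'
from h import *
from station import ctrl
from meas2 import big
c=Cam(ctrl.camera("side")); H,Sa,V=[c.hsv[...,i].astype(int) for i in range(3)]
o=ctrl.get_obs()["ee_pos"]
m=big((H>98)&(H<122)&(Sa>120)&(c.W[...,1]>0)); P=c.W[m]*1000
zt=np.percentile(P[:,2],97); print("ztop",zt)
L=P[(P[:,2]>zt-24)&(P[:,2]<zt-8)]
print("soap(side) c",cv2.minEnclosingCircle(P[:,:2].astype(np.float32).copy()),"lid",cv2.minAreaRect(L[:,:2].astype(np.float32).copy()),"tcp",np.round(o*1000,1))
vv,uu=np.nonzero(m); print("px",uu.min(),uu.max(),vv.min(),vv.max())
E
python3 soapchk.py | tail -3
python3 - <<'E'
from h import *
S=Cam("side0.npz")
m=np.zeros((480,640),bool)
# ring edge: bright ring top, ray onto z=.018 ; sample floor/ring by gradient
a=cv2.cvtColor(S.img,cv2.COLOR_RGB2GRAY)[175:225,280:345]
cv2.imwrite("pics/ring_side.png",cv2.resize(a,None,fx=10,fy=10,interpolation=cv2.INTER_CUBIC))
for p in ([.6257,.2167,.018],[.624,.2155,.018]): print(S.proj(p))
E
```

```text
ztop 125.23273556839781
soap(side) c ((620.2275390625, 207.41616821289062), 32.859188079833984) lid ((615.560302734375, 200.270263671875), (46.308677673339844, 62.56407165527344), 62.1366081237793) tcp [625.6 213.2 133.8]
px 296 316 166 180
[306.20548427 196.90123637]
[306.00844755 197.22193022]
```

View pics/ring_side.png

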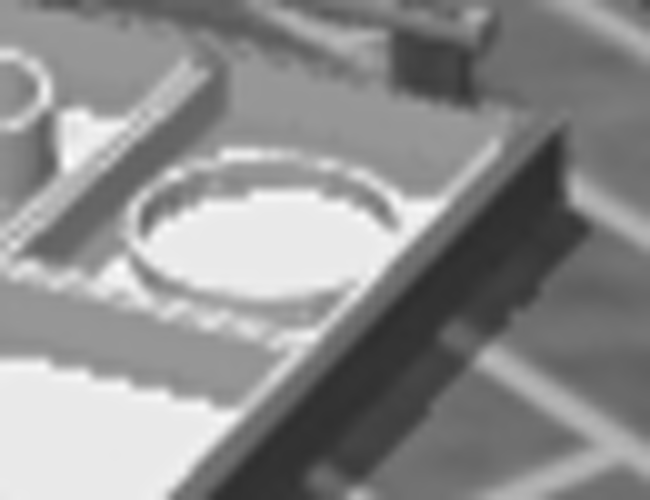

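```bash
python3 go.py 625.5 216.5 80 152
python3 - <<'E'
from h import *
S=Cam("side0.npz")
for X in ([.6256,.2132,.1113],):
  for r in (0,):
    a=np.linspace(0,2*np.pi,60); 
    pts=np.array([S.proj(np.array(X)+[.033*np.cos(t),.033*np.sin(t),0]) for t in a]); print("lid ellipse u",pts[:,0].min(),pts[:,0].max(),"v",pts[:,1].min(),pts[:,1].max())
    X2=np.array(X)-[0,0,.034]; pts=np.array([S.proj(X2+[.033*np.cos(t),.033*np.sin(t),0]) for t in a]); print("base v",pts[:,1].max())
X=np.array([.6257,.2167,.018]);pts=np.array([S.proj(X+[.045*np.cos(t),.045*np.sin(t),0]) for t in a]); print("ring u",pts[:,0].min(),pts[:,0].max(),"v",pts[:,1].min(),pts[:,1].max())
E
```

```text
t 6.3 pos [625.6 213.2 133.8] yaw 152.0 w 11.8 q [ 0.27  0.62  1.27  0.    1.25 -0.81]
   turn [ 0.08  0.09 -0.04] shift [0.0017 0.0028 0.0538]
lid ellipse u 295.7224064226699 317.40875102383825 v 165.82093156482892 175.9059468920123
base v 185.93283022152727
ring u 291.9656546251386 320.42534063480565 v 189.84009659175825 204.31435472825933
```

Prediction and observation agree to about 1 px (lid columns 296–317, ring's left edge 292). I go down.

>>> {"api": "send_rows", "payload": {"series": [[0,0,0,0.001,0.003,0.02,-1],[0,0,0,0.001,0.003,0.04,-1],[0,0,0,0.001,0.003,0.052,-1],[0,0,0,0.001,0.003,0.06,-1],[0,0,0,0.001,0.003,0.064,-1],[0,0,0,0.001,0.003,0.064,-1],[0,0,0,0.001,0.003,0.064,-1]]}}

```text
time_s: 7.05
ee_pos: [0.6259, 0.2165, 0.0692]
eef_rot: [3.141, 0.001, 2.652]
force: [-0.3, 0.3, -1.2]
grip_width: 0.0114
```

```bash
python3 go.py 625.5 216.5 66 152; python3 soapchk.py | tail -3; python3 pic.py s5 120 100 290 257 240 140 370 260
```

```text
t 7.0 pos [625.9 216.5  69.2] yaw 152.0 w 11.4 q [ 0.28  0.7   1.31 -0.    1.13 -0.8 ]
   turn [ 0.04  0.05 -0.02] shift [ 0.0004 -0.0002  0.0032]
ztop 62.291531939656394
soap(side) c ((624.2701416015625, 213.4975128173828), 34.97099304199219) lid ((619.9973754882812, 208.4416046142578), (51.68019485473633, 63.44670867919922), 65.16267395019531) tcp [625.9 216.5  69.2]
px 296 316 184 198
```

View pics/s5.png

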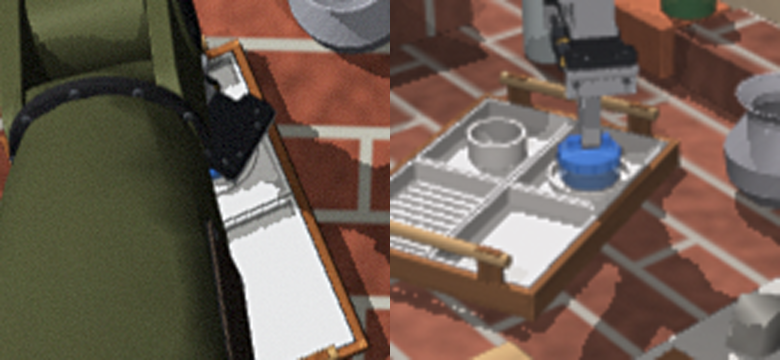

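The side view shows the box centred in the ring and 3–4 mm above the floor. I lower it and release.

>>> {"api": "send_rows", "payload": {"series": [[0,0,0,0,0,0.003,-1],[0,0,0,0,0,0.003,-1],[0,0,0,0,0,0.003,-0.35],[0,0,0,0,0,0.003,-0.35],[0,0,0,0,0,0.003,-0.35],[0,0,0,0,0,-0.02,-0.35],[0,0,0,0,0,-0.07,-0.35],[0,0,0,0,0,-0.12,-0.35]]}}

```text
time_s: 8.0
ee_pos: [0.625, 0.2163, 0.1893]
eef_rot: [-3.14, -0.001, 2.653]
force: [0.1, 0.5, 0.8]
grip_width: 0.0306
```

```bash
python3 go.py 435 -224 170 152; python3 soapchk.py | tail -3
```

```text
t 8.0 pos [625.  216.3 189.3] yaw 152.0 w 30.6 q [ 0.28  0.58  1.21 -0.    1.36 -0.8 ]
   turn [-0.07 -0.07 -0.02] shift [-0.0391 -0.4779  0.0199]
ztop 58.067674077906396
soap(side) c ((621.1456909179688, 212.65899658203125), 32.370697021484375) lid ((616.8922119140625, 206.47030639648438), (46.079742431640625, 62.86458969116211), 51.13511276245117) tcp [627.5 217.1 199.7]
px 296 316 186 199
```

```bash
python3 go.py 435 -224 150 152
```

```text
t 8.1 pos [627.5 217.1 199.7] yaw 152.0 w 30.7 q [ 0.28  0.57  1.2   0.    1.36 -0.8 ]
   turn [ 0.45  0.46 -0.02] shift [-0.0368 -0.4802  0.0462]
```

>>> {"api": "send_rows", "payload": {"series": [[0,0,0,-0.038,-0.479,0.02,0.0],[0,0,0,-0.038,-0.479,0.02,0.0],[0,0,0,-0.038,-0.479,0.02,0.0],[0,0,0,-0.038,-0.479,0.02,0.0],[0,0,0,-0.038,-0.479,0.02,0.0],[0,0,0,-0.038,-0.479,0.02,0.0],[0,0,0,-0.038,-0.479,0.02,0.0],[0,0,0,-0.038,-0.479,0.02,0.0]]}}

```text
time_s: 8.85
ee_pos: [0.4652, -0.1517, 0.1718]
eef_rot: [3.142, 0.001, 2.653]
force: [0.6, -0.0, 0.8]
grip_width: 0.0474
```

```bash
python3 go.py 435 -224 120 152;python3 go.py 435 -224 120 152
```

```text
t 8.8 pos [ 465.2 -151.7  171.8] yaw 152.0 w 47.4 q [-0.39  0.22  1.75 -0.    1.17 -1.47]
   turn [ 0.    0.04 -0.01] shift [-0.0073 -0.078   0.0518]
t 8.8 pos [ 465.2 -151.7  171.8] yaw 152.0 w 47.4 q [-0.39  0.22  1.75 -0.    1.17 -1.47]
   turn [ 0.    0.04 -0.01] shift [-0.0073 -0.078   0.0518]
```

>>> {"api": "send_rows", "payload": {"series": [[0,0,0,-0.007,-0.076,0,0.0],[0,0,0,-0.007,-0.076,0,0.0],[0,0,0,-0.007,-0.076,0.02,0.0],[0,0,0,-0.007,-0.076,0.05,0.0],[0,0,0,-0.007,-0.076,0.055,0.0],[0,0,0,-0.007,-0.076,0.055,0.0],[0,0,0,-0.007,-0.076,0.055,0.0]]}}

```text
time_s: 9.55
ee_pos: [0.4373, -0.2206, 0.1178]
eef_rot: [-3.142, 0.001, 2.653]
force: [0.8, -0.1, 0.7]
grip_width: 0.047
```

```bash
python3 go.py 435 -224 87 152; python3 pic.py b1 360 190 490 310 300 220 430 340
```

```text
t 9.6 pos [ 437.3 -220.6  117.8] yaw 152.0 w 47.0 q [-0.54  0.29  1.8   0.    1.05 -1.62]
   turn [-0.    0.08  0.  ] shift [ 0.0005 -0.0041  0.0308]
```

View pics/b1.png

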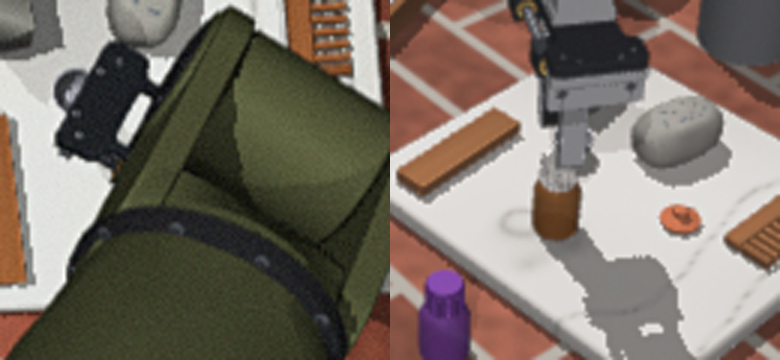

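The side view shows the cap just below and between the fingers at about (486,178)/3 of the crop. I shift 4 mm, lower and close.

>>> {"api": "send_rows", "payload": {"series": [[0,0,0,0,-0.004,0,0.1],[0,0,0,0,-0.004,0.015,0.1],[0,0,0,0,-0.004,0.028,0.1],[0,0,0,0,-0.004,0.03,0.1],[0,0,0,0,-0.004,0.03,-1],[0,0,0,0,-0.004,0.03,-1],[0,0,0,0,-0.004,0.03,-1],[0,0,0,0,-0.004,0.03,-1]]}}

```text
time_s: 10.45
ee_pos: [0.4351, -0.2241, 0.0871]
eef_rot: [-3.142, 0.001, 2.653]
force: [-0.4, 0.4, 1.5]
grip_width: 0.0271
```

```bash
python3 go.py 435 -224 87 152; python3 pic.py b2 360 190 490 310 300 220 430 340
```

```text
t 10.4 pos [ 435.1 -224.1   87.1] yaw 152.0 w 27.1 q [-0.55  0.33  1.83 -0.    0.98 -1.63]
   turn [-0.    0.04 -0.02] shift [0.0001 0.0001 0.0001]
```

View pics/b2.png

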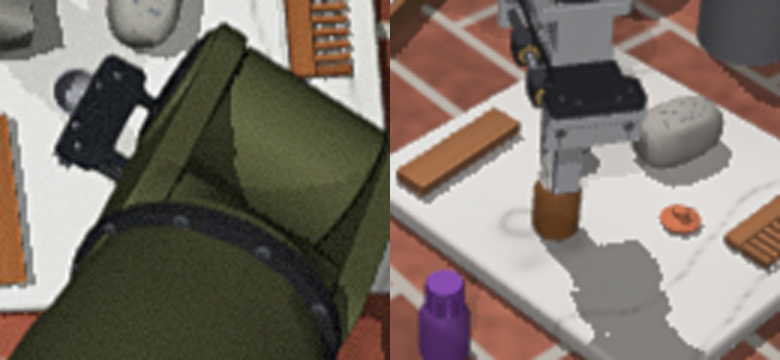

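The cap is gripped at 27.1 mm and the bottle stands upright. I lift it and carry it to the collar.

>>> {"api": "send_rows", "payload": {"series": [[0,0,0,0,0,-0.02,-1],[0,0,0,0,0,-0.06,-1],[0,0,0,0,0,-0.1,-1],[0,0,0,0,0,-0.1,-1],[0,0,0,0,0,-0.1,-1]]}}

```text
time_s: 11.05
ee_pos: [0.4349, -0.224, 0.1869]
eef_rot: [-3.142, 0.001, 2.653]
force: [0.3, 0.0, -0.9]
grip_width: 0.027
```

```bash
python3 go.py 577.5 318 190 152;  python3 pic.py b3 360 190 490 310 300 190 430 310
```

```text
t 11.1 pos [ 434.9 -224.   186.9] yaw 152.0 w 27.0 q [-0.55  0.2   1.74  0.    1.2  -1.63]
   turn [-0.    0.06 -0.02] shift [ 0.1287  0.5455 -0.0033]
```

View pics/b3.png

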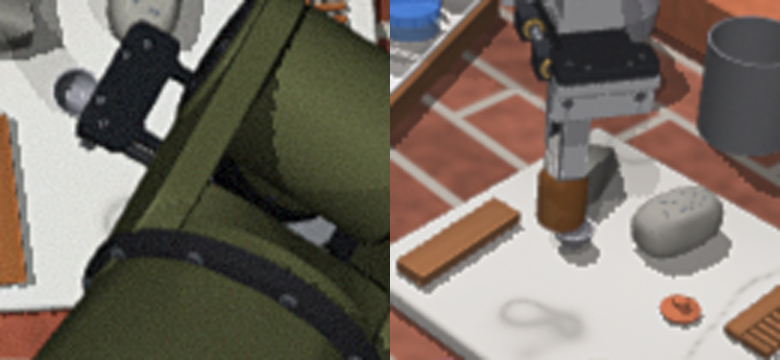

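The bottle is held upright and clear of the slab. I move on to the collar.

>>> {"api": "send_rows", "payload": {"series": [[0,0,0,0.129,0.545,-0.003,-1],[0,0,0,0.129,0.545,-0.003,-1],[0,0,0,0.129,0.545,-0.003,-1],[0,0,0,0.129,0.545,-0.003,-1],[0,0,0,0.129,0.545,-0.003,-1],[0,0,0,0.129,0.545,-0.003,-1],[0,0,0,0.129,0.545,-0.003,-1],[0,0,0,0.129,0.545,-0.003,-1]]}}

```text
time_s: 11.95
ee_pos: [0.5361, 0.1649, 0.1873]
eef_rot: [-3.14, -0.002, 2.653]
force: [0.8, -0.1, -0.2]
grip_width: 0.0273
```

```bash
python3 go.py 577.5 318 190 152
```

```text
t 11.9 pos [536.1 164.9 187.3] yaw 152.0 w 27.3 q [ 0.23  0.36  1.53 -0.    1.25 -0.85]
   turn [-0.09 -0.1  -0.01] shift [ 0.0353  0.1546 -0.0029]
```

>>> {"api": "send_rows", "payload": {"series": [[0,0,0,0.035,0.152,0,-1],[0,0,0,0.035,0.152,0,-1],[0,0,0,0.035,0.152,0,-1],[0,0,0,0.035,0.152,0,-1],[0,0,0,0.035,0.152,0.03,-1],[0,0,0,0.035,0.152,0.06,-1],[0,0,0,0.035,0.152,0.06,-1],[0,0,0,0.035,0.152,0.06,-1]]}}

```text
time_s: 12.75
ee_pos: [0.5768, 0.313, 0.1286]
eef_rot: [-3.14, -0.001, 2.652]
force: [0.3, 0.5, 0.2]
grip_width: 0.0275
```

```bash
python3 go.py 577.5 318 76 152;  python3 pic.py b4 120 100 290 257 210 120 340 240
```

```text
t 12.8 pos [576.8 313.  128.6] yaw 152.0 w 27.5 q [ 0.44  0.62  1.29 -0.    1.24 -0.64]
   turn [-0.07 -0.05 -0.04] shift [0.0017 0.0048 0.0526]
```

View pics/b4.png

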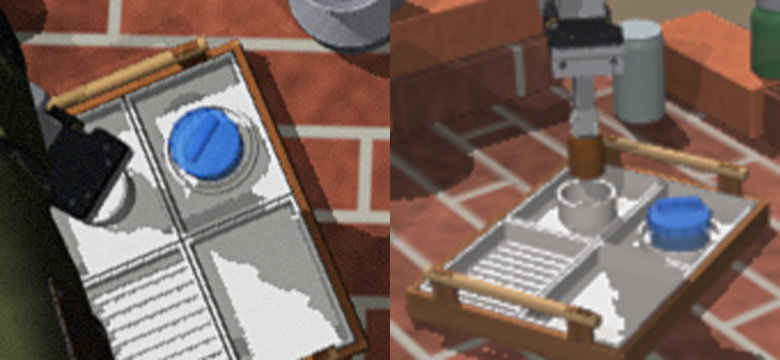

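The soap box sits in the ring (top view, ~(210,163)) and the bottle is just above the collar. I correct by 5 mm and lower it in.

>>> {"api": "send_rows", "payload": {"series": [[0,0,0,0.002,0.005,0,-1],[0,0,0,0.002,0.005,0.01,-1],[0,0,0,0.002,0.005,0.016,-1],[0,0,0,0.002,0.005,0.016,-1],[0,0,0,0.002,0.005,0.016,-1]]}}

```text
time_s: 13.35
ee_pos: [0.5774, 0.3188, 0.1126]
eef_rot: [-3.141, -0.0, 2.653]
force: [-0.4, -0.4, -0.4]
grip_width: 0.0274
```

```bash
python3 go.py 577.5 318 76 152;  python3 pic.py b5 120 100 290 257 240 150 310 215
python3 - <<'E'
from h import *
from station import ctrl
S=Cam("side0.npz"); o=ctrl.get_obs()["ee_pos"]
c=Cam(ctrl.camera("side"));H,Sa,V=[c.hsv[...,i].astype(int) for i in range(3)]
m=(H<22)&(Sa>110)&(V<170);m[:, :260]=0;m[:,300:]=0;m[:165]=0;m[:195]&=True
from scipy import ndimage as nd
l,n=nd.label(m); 
for i in range(1,n+1):
    v,u=np.nonzero(l==i)
    if len(u)>20: print(len(u),u.min(),u.max(),v.min(),v.max())
a=np.linspace(0,6.28,60)
for nm,X,r in(("body",o-[0,0,.067-.03],.019),("collar",np.array([.5777,.318,.037]),.032)):
    p=np.array([S.proj(X+[r*np.cos(t),r*np.sin(t),0]) for t in a]);print(nm,p.min(0),p.max(0))
E
```

```text
t 13.3 pos [577.4 318.8 112.6] yaw 152.0 w 27.4 q [ 0.45  0.64  1.29 -0.    1.21 -0.63]
   turn [-0.02 -0.02 -0.02] shift [-0.0005 -0.0006  0.0366]
315 260 299 168 183
798 260 299 224 268
132 260 273 244 262
151 270 294 268 283
923 260 298 282 326
237 278 299 283 306
1360 260 299 321 382
312 280 299 321 351
354 280 299 376 410
1775 260 299 378 453
432 260 284 447 479
311 283 299 448 479
body [268.38066408 170.07998965] [280.4043973  175.69091706]
collar [265.17752608 179.07135936] [285.13338279 188.74800053]
```

View pics/b5.png

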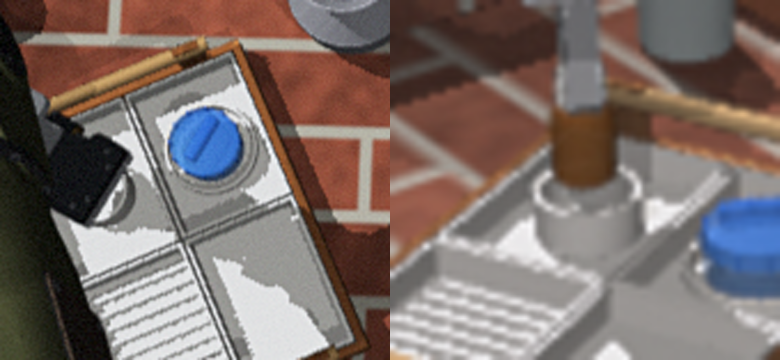

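In the side crop the body (centre u≈274.9) and the collar (u≈275.6) line up. I lower it and release.

>>> {"api": "send_rows", "payload": {"series": [[0,0,0,0,0,0.012,-1],[0,0,0,0,0,0.024,-1],[0,0,0,0,0,0.032,-1],[0,0,0,0,0,0.036,-1],[0,0,0,0,0,0.036,-1],[0,0,0,0,0,0.036,-1]]}}

```text
time_s: 14.1
ee_pos: [0.5775, 0.3188, 0.0766]
eef_rot: [-3.141, -0.0, 2.653]
force: [0.1, 0.1, -0.6]
grip_width: 0.0273
```

```bash
python3 go.py 577.5 318 76 152;  python3 pic.py b6 120 100 290 257 240 150 310 215
```

```text
t 14.1 pos [577.5 318.8  76.6] yaw 152.0 w 27.3 q [ 0.45  0.68  1.31 -0.    1.15 -0.63]
   turn [-0.01 -0.   -0.02] shift [-0.0004 -0.0007  0.0006]
```

View pics/b6.png

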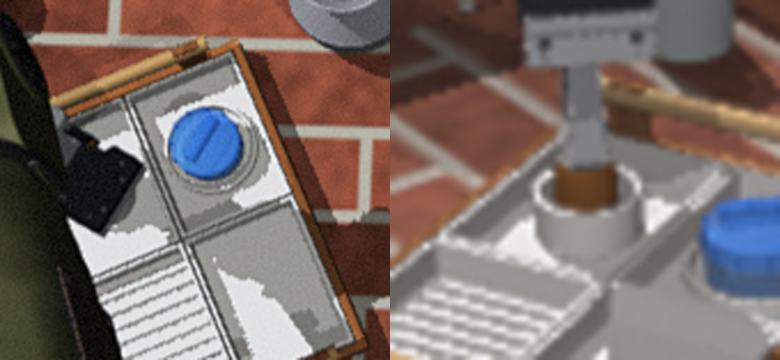

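The bottle is inside the collar. I release it and rise straight up.

>>> {"api": "send_rows", "payload": {"series": [[0,0,0,0,0,0,0.1],[0,0,0,0,0,0,0.1],[0,0,0,0,0,0,0.1],[0,0,0,0,0,-0.02,0.1],[0,0,0,0,0,-0.06,0.1],[0,0,0,0,0,-0.11,0.1],[0,0,0,0,0,-0.11,0.1],[0,0,0,0,0,-0.11,0.1]]}}

```text
time_s: 15.0
ee_pos: [0.5778, 0.319, 0.1878]
eef_rot: [3.14, 0.001, 2.653]
force: [0.0, -0.6, -1.3]
grip_width: 0.0517
```

```bash
python3 go.py 584 -337.5 180 184.4
```

```text
t 15.0 pos [577.8 319.  187.8] yaw 152.0 w 51.7 q [ 0.45  0.57  1.22 -0.    1.35 -0.63]
   turn [  0.08   0.1  -32.42] shift [-0.3139 -0.5766  0.0073]
```

>>> {"api": "send_rows", "payload": {"series": [[0,0,-32.4,-0.314,-0.576,0.007,0.35],[0,0,-32.4,-0.314,-0.576,0.007,0.35],[0,0,-32.4,-0.314,-0.576,0.007,0.35],[0,0,-32.4,-0.314,-0.576,0.007,0.35],[0,0,-32.4,-0.314,-0.576,0.007,0.35],[0,0,-32.4,-0.314,-0.576,0.007,0.35],[0,0,-32.4,-0.314,-0.576,0.007,0.35],[0,0,-32.4,-0.314,-0.576,0.007,0.35]]}}

```text
time_s: 15.8
ee_pos: [0.5806, -0.0795, 0.181]
eef_rot: [3.141, -0.002, -3.065]
force: [1.2, 0.2, 0.3]
grip_width: 0.0637
```

```bash
python3 go.py 584 -337.5 180 184.4
```

```text
t 15.8 pos [580.6 -79.5 181. ] yaw -175.6 w 63.7 q [-0.2   0.42  1.46 -0.    1.26 -1.85]
   turn [ 0.04 -0.13 -0.02] shift [ 0.0164 -0.2575  0.0009]
```

>>> {"api": "send_rows", "payload": {"series": [[0,0,0,0.016,-0.256,0,0.35],[0,0,0,0.016,-0.256,0,0.35],[0,0,0,0.016,-0.256,0,0.35],[0,0,0,0.016,-0.256,0,0.35],[0,0,0,0.016,-0.256,0,0.35],[0,0,0,0.016,-0.256,0.03,0.35],[0,0,0,0.016,-0.256,0.07,0.35],[0,0,0,0.016,-0.256,0.1,0.35]]}}

```text
time_s: 16.6
ee_pos: [0.5836, -0.3339, 0.0782]
eef_rot: [3.139, -0.004, -3.066]
force: [0.7, 0.9, -0.6]
grip_width: 0.0635
```

>>> {"api": "send_rows", "payload": {"series": [[0,0,0,0,0,0,0.35],[0,0,0,0,0,0,0.35]]}}

```text
time_s: 16.8
ee_pos: [0.585, -0.3339, 0.0824]
eef_rot: [3.141, -0.001, -3.065]
force: [1.0, 0.0, 1.1]
grip_width: 0.0634
```

```bash
python3 go.py 584 -337.5 41 184.4;  python3 pic.py c1 402 130 532 250 370 220 500 340
```

```text
t 16.8 pos [ 585.  -333.9   82.4] yaw -175.6 w 63.4 q [-0.57  0.71  1.26 -0.    1.18 -2.22]
   turn [ 0.05 -0.06 -0.01] shift [ 0.0012 -0.0035  0.0414]
```

View pics/c1.png

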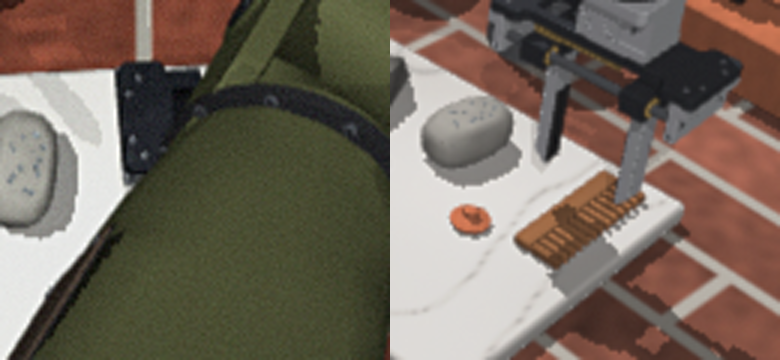

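The fingers straddle the comb, which is at about (455,293) in the full side frame, with the tips still 33 mm above it. I go down partway and check.

>>> {"api": "send_rows", "payload": {"series": [[0,0,0,0.001,-0.003,0,0.35],[0,0,0,0.001,-0.003,0.015,0.35],[0,0,0,0.001,-0.003,0.027,0.35],[0,0,0,0.001,-0.003,0.027,0.35],[0,0,0,0.001,-0.003,0.027,0.35]]}}

```text
time_s: 17.4
ee_pos: [0.5842, -0.337, 0.055]
eef_rot: [3.141, -0.001, -3.065]
force: [-0.1, 0.5, -0.1]
grip_width: 0.0634
```

```bash
python3 go.py 584 -337.5 41 184.4;  python3 pic.py c2 402 130 532 250 400 240 490 323
```

```text
t 17.4 pos [ 584.2 -337.    55. ] yaw -175.6 w 63.4 q [-0.58  0.74  1.27 -0.    1.13 -2.22]
   turn [ 0.04 -0.05 -0.02] shift [ 0.0002 -0.0005  0.014 ]
```

View pics/c2.png

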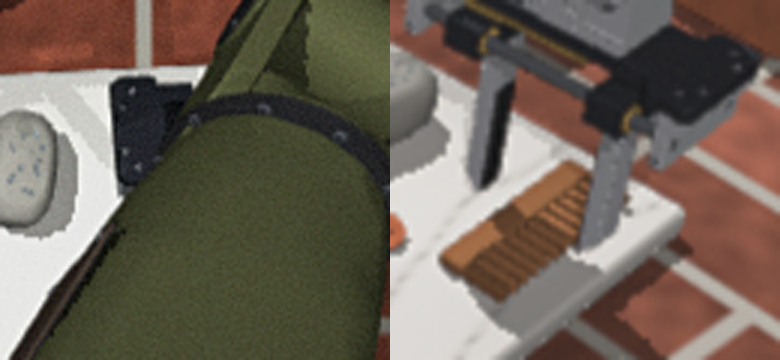

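The fingers stand outside the teeth and the back. I lower the tips to 2 mm above the slab and close gently.

>>> {"api": "send_rows", "payload": {"series": [[0,0,0,0,0,0.008,0.35],[0,0,0,0,0,0.014,0.35],[0,0,0,0,0,0.014,0.35],[0,0,0,0,0,0.014,-0.3],[0,0,0,0,0,0.014,-0.3],[0,0,0,0,0,0.014,-0.3],[0,0,0,0,0,0.014,-0.3],[0,0,0,0,0,0.014,-0.3]]}}

```text
time_s: 18.3
ee_pos: [0.5845, -0.3372, 0.0419]
eef_rot: [-3.141, 0.0, -3.065]
force: [-0.0, 0.0, 0.8]
grip_width: 0.0435
```

```bash
python3 go.py 584 -337.5 41 184.4;  python3 pic.py c3 402 130 532 250 400 240 490 323
```

```text
t 18.3 pos [ 584.5 -337.2   41.9] yaw -175.6 w 43.5 q [-0.58  0.76  1.28  0.    1.11 -2.22]
   turn [-0.02  0.02 -0.02] shift [ 0.0005 -0.0002  0.0009]
```

View pics/c3.png

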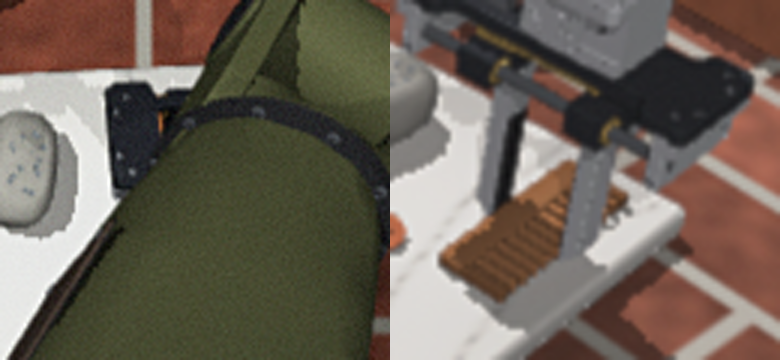

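>>> {"api": "send_rows", "payload": {"series": [[0,0,0,0,0,0,-0.5],[0,0,0,0,0,-0.01,-0.5],[0,0,0,0,0,-0.04,-0.5],[0,0,0,0,0,-0.08,-0.5],[0,0,0,0,0,-0.12,-0.5],[0,0,0,0,0,-0.12,-0.5],[0,0,0,0,0,-0.12,-0.5]], "force": 30}}

```text
time_s: 19.1
ee_pos: [0.5845, -0.3372, 0.1627]
eef_rot: [-3.141, 0.001, -3.065]
force: [-0.2, -0.3, -0.3]
grip_width: 0.0435
```

```bash
python3 go.py 488 152 170 205.2;  python3 pic.py c4 402 130 532 250 370 200 500 320
```

```text
t 19.1 pos [ 584.5 -337.2  162.7] yaw -175.6 w 43.5 q [-0.58  0.63  1.19 -0.    1.32 -2.22]
   turn [ -0.07   0.06 -20.82] shift [ 0.0588  0.4952 -0.0079]
```

View pics/c4.png

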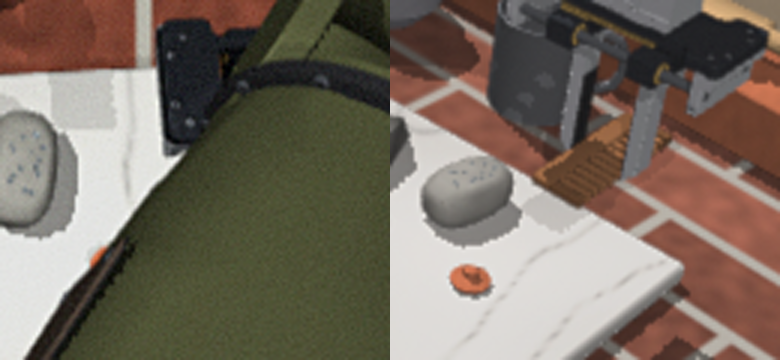

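The comb is held level. I carry it to the plain pan.

>>> {"api": "send_rows", "payload": {"series": [[0,0,-20.8,0.059,0.495,-0.008,-0.5],[0,0,-20.8,0.059,0.495,-0.008,-0.5],[0,0,-20.8,0.059,0.495,-0.008,-0.5],[0,0,-20.8,0.059,0.495,-0.008,-0.5],[0,0,-20.8,0.059,0.495,-0.008,-0.5],[0,0,-20.8,0.059,0.495,-0.008,-0.5],[0,0,-20.8,0.059,0.495,-0.008,-0.5],[0,0,-20.8,0.059,0.495,-0.008,-0.5]]}}

```text
time_s: 20.0
ee_pos: [0.5056, 0.057, 0.167]
eef_rot: [3.141, -0.002, -2.702]
force: [0.7, -0.5, -0.7]
grip_width: 0.0437
```

```bash
python3 go.py 488 152 170 205.2
```

```text
t 20.0 pos [505.6  57.  167. ] yaw -154.8 w 43.7 q [ 0.04  0.27  1.7   0.    1.17 -1.97]
   turn [ 0.05 -0.11 -0.03] shift [-0.0245  0.0935 -0.003 ]
```

>>> {"api": "send_rows", "payload": {"series": [[0,0,0,-0.024,0.091,0,-0.5],[0,0,0,-0.024,0.091,0,-0.5],[0,0,0,-0.024,0.091,0,-0.5],[0,0,0,-0.024,0.091,0.03,-0.5],[0,0,0,-0.024,0.091,0.06,-0.5],[0,0,0,-0.024,0.091,0.08,-0.5],[0,0,0,-0.024,0.091,0.08,-0.5],[0,0,0,-0.024,0.091,0.08,-0.5]]}}

```text
time_s: 20.8
ee_pos: [0.4898, 0.1474, 0.088]
eef_rot: [3.141, -0.001, -2.702]
force: [0.4, 0.4, -0.1]
grip_width: 0.0434
```

```bash
python3 go.py 488 152 32 205.2;  python3 pic.py c5 120 100 290 257 210 140 340 260
```

```text
t 20.8 pos [489.8 147.4  88. ] yaw -154.8 w 43.4 q [ 0.22  0.38  1.76 -0.    1.   -1.79]
   turn [ 0.01 -0.07 -0.04] shift [-0.0004  0.0049  0.056 ]
```

View pics/c5.png

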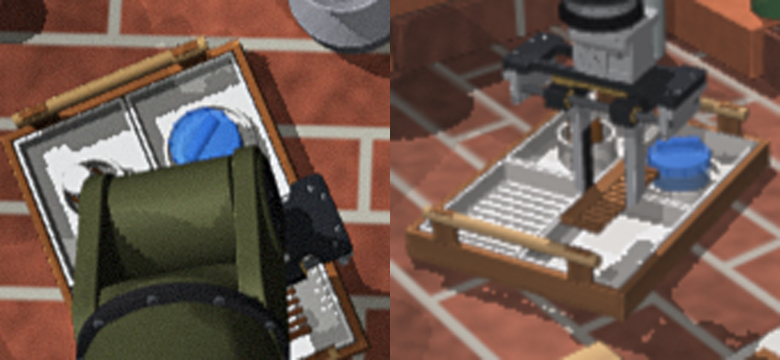

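The comb hangs parallel to the pan over its middle. I lower it in.

>>> {"api": "send_rows", "payload": {"series": [[0,0,0,0,0.004,0.01,-0.5],[0,0,0,0,0.005,0.025,-0.5],[0,0,0,0,0.005,0.04,-0.5],[0,0,0,0,0.005,0.05,-0.5],[0,0,0,0,0.005,0.054,-0.5],[0,0,0,0,0.005,0.055,-0.5],[0,0,0,0,0.005,0.055,-0.5]]}}

```text
time_s: 21.6
ee_pos: [0.488, 0.1524, 0.0334]
eef_rot: [-3.141, 0.001, -2.702]
force: [0.1, 1.0, -0.6]
grip_width: 0.0433
```

```bash
python3 go.py 488 152 32 205.2;  python3 pic.py c6 120 100 290 257 240 170 330 253
```

```text
t 21.6 pos [488.  152.4  33.4] yaw -154.8 w 43.3 q [ 0.23  0.46  1.79  0.    0.88 -1.78]
   turn [-0.01  0.03 -0.02] shift [ 0.0001 -0.0004  0.0014]
```

View pics/c6.png

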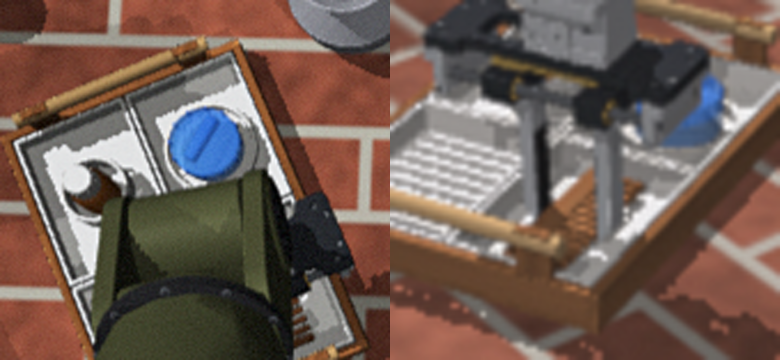

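The comb is down in the plain pan. I ease it 1.5 mm lower, open to about 60 mm and rise.

>>> {"api": "send_rows", "payload": {"series": [[0,0,0,0,0,0.0015,-0.5],[0,0,0,0,0,0.0015,0.25],[0,0,0,0,0,0.0015,0.25],[0,0,0,0,0,0.0015,0.25],[0,0,0,0,0,-0.02,0.25],[0,0,0,0,0,-0.06,0.25],[0,0,0,0,0,-0.11,0.25],[0,0,0,0,0,-0.14,0.25]]}}

```text
time_s: 22.5
ee_pos: [0.4883, 0.1524, 0.1766]
eef_rot: [-3.141, 0.003, -2.702]
force: [0.0, -0.6, -0.5]
grip_width: 0.0587
```

```bash
python3 go.py 581 -213.5 170 175.5;  python3 pic.py c7 120 100 290 257 210 140 340 260;  python3 go.py 581 -213.5 170 175.5
```

```text
t 22.5 pos [488.3 152.4 176.6] yaw -154.8 w 58.7 q [ 0.23  0.26  1.69 -0.    1.19 -1.78]
   turn [1.000e-02 1.900e-01 2.968e+01] shift [ 0.0718 -0.3706  0.0066]
t 22.6 pos [489.3 152.7 177.4] yaw -154.8 w 58.6 q [ 0.23  0.26  1.69 -0.    1.19 -1.78]
   turn [2.000e-02 4.200e-01 2.968e+01] shift [ 0.0729 -0.3704  0.0074]
```

View pics/c7.png

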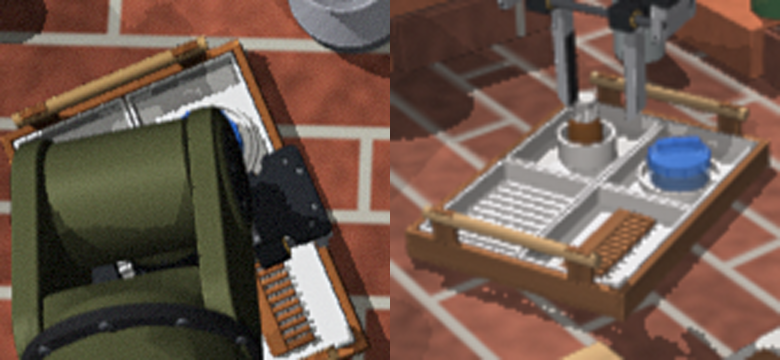

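The comb lies in the plain pan, the bottle stands in the collar and the soap box is in the ring. Next is the pumice.

>>> {"api": "send_rows", "payload": {"series": [[0,0,29.7,0.072,-0.37,0.006,0.55],[0,0,29.7,0.072,-0.37,0.006,0.55],[0,0,29.7,0.072,-0.37,0.006,0.55],[0,0,29.7,0.072,-0.37,0.006,0.55],[0,0,29.7,0.072,-0.37,0.006,0.55],[0,0,29.7,0.072,-0.37,0.006,0.55],[0,0,29.7,0.072,-0.37,0.006,0.55],[0,0,29.7,0.072,-0.37,0.006,0.55]]}}

```text
time_s: 23.4
ee_pos: [0.5797, -0.2166, 0.1655]
eef_rot: [3.141, -0.001, 3.06]
force: [-0.4, 1.2, 0.7]
grip_width: 0.0728
```

>>> {"api": "send_rows", "payload": {"series": [[0,0,0,0,0,0,0.55],[0,0,0,0,0,0,0.55]]}}

```text
time_s: 23.6
ee_pos: [0.5796, -0.2132, 0.1658]
eef_rot: [3.141, -0.002, 3.062]
force: [0.2, 0.1, -0.9]
grip_width: 0.0731
```

```bash
python3 go.py 581 -213.5 85 175.5;python3 pic.py p1 332 130 462 250 320 220 450 340;python3 go.py 581 -213.5 85 175.5
```

```text
t 23.6 pos [ 579.6 -213.2  165.8] yaw 175.4 w 73.1 q [-0.41  0.5   1.38  0.    1.26 -1.9 ]
   turn [ 0.04 -0.09 -0.07] shift [-0.0016 -0.0003  0.0808]
t 23.7 pos [ 579.8 -212.2  166.6] yaw 175.5 w 72.8 q [-0.41  0.5   1.38  0.    1.26 -1.9 ]
   turn [ 0.02 -0.04  0.03] shift [-0.0013 -0.0012  0.0816]
```

View pics/p1.png

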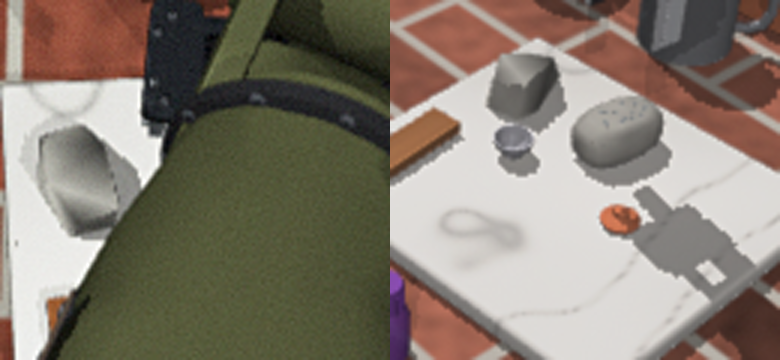

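The pumice at about (396,265) side is untouched and the lump is well clear. I go down.

>>> {"api": "send_rows", "payload": {"series": [[0,0,0,-0.001,-0.001,0.03,0.55],[0,0,0,-0.001,-0.001,0.06,0.55],[0,0,0,-0.001,-0.001,0.08,0.55],[0,0,0,-0.001,-0.001,0.08,0.55],[0,0,0,-0.001,-0.001,0.08,0.55]]}}

```text
time_s: 24.2
ee_pos: [0.5812, -0.2136, 0.0878]
eef_rot: [-3.141, 0.0, 3.064]
force: [0.7, -0.9, 0.1]
grip_width: 0.0726
```

```bash
python3 go.py 581 -213.5 41 175.5;python3 pic.py p2 332 130 462 250 350 210 440 293
```

```text
t 24.2 pos [ 581.2 -213.6   87.8] yaw 175.5 w 72.6 q [-0.41  0.59  1.44  0.    1.11 -1.9 ]
   turn [-0.01  0.02  0.04] shift [0.0002 0.0001 0.0468]
```

View pics/p2.png

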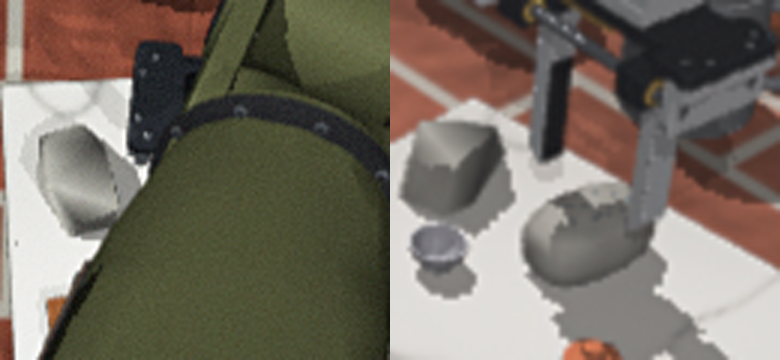

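The fingertip midpoint projects to within about 2 px of the stone's centre. I lower and close.

>>> {"api": "send_rows", "payload": {"series": [[0,0,0,0,0,0.015,0.55],[0,0,0,0,0,0.03,0.55],[0,0,0,0,0,0.042,0.55],[0,0,0,0,0,0.046,0.55],[0,0,0,0,0,0.046,0.55],[0,0,0,0,0,0.046,0.55]]}}

```text
time_s: 24.9
ee_pos: [0.5809, -0.2143, 0.0408]
eef_rot: [3.142, -0.0, 3.063]
force: [0.3, -1.0, -0.6]
grip_width: 0.0728
```

>>> {"api": "send_rows", "payload": {"series": [[0,0,0,0,0,0,-0.4],[0,0,0,0,0,0,-0.4],[0,0,0,0,0,0,-0.4],[0,0,0,0,0,0,-0.4],[0,0,0,0,0,0,-0.4]], "force": 20}}

```text
time_s: 25.4
ee_pos: [0.581, -0.2143, 0.0411]
eef_rot: [-3.142, 0.0, 3.063]
force: [0.3, 1.2, -0.2]
grip_width: 0.05
```

```bash
python3 go.py 581 -213.5 41 175.5;python3 pic.py p3 332 130 462 250 350 210 440 293
```

```text
t 25.4 pos [ 581.  -214.3   41.1] yaw 175.5 w 50.0 q [-0.41  0.65  1.47  0.    1.03 -1.9 ]
   turn [-0.    0.01 -0.02] shift [0.     0.0008 0.0001]
```

View pics/p3.png

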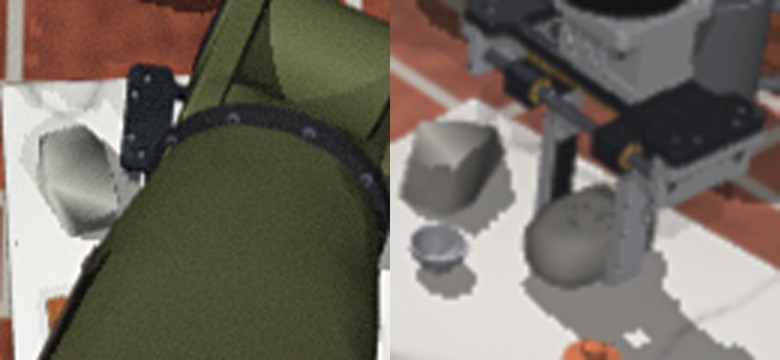

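The pumice is gripped at 50 mm, close to its 52 mm width. I lift it.

>>> {"api": "send_rows", "payload": {"series": [[0,0,0,0,0,-0.01,-0.4],[0,0,0,0,0,-0.03,-0.4],[0,0,0,0,0,-0.06,-0.4],[0,0,0,0,0,-0.1,-0.4],[0,0,0,0,0,-0.12,-0.4],[0,0,0,0,0,-0.12,-0.4],[0,0,0,0,0,-0.12,-0.4]], "force": 25}}

```text
time_s: 26.2
ee_pos: [0.5807, -0.2142, 0.1607]
eef_rot: [3.142, -0.0, 3.063]
force: [-0.9, -0.5, -2.2]
grip_width: 0.0498
```

```bash
python3 go.py 440.5 253.5 165 205.2;python3 pic.py p4 332 130 462 250 350 180 440 263
```

```text
t 26.2 pos [ 580.7 -214.2  160.7] yaw 175.5 w 49.8 q [-0.41  0.51  1.38 -0.    1.25 -1.9 ]
   turn [ 1.000e-02 -1.000e-02 -2.972e+01] shift [ 0.1766  0.4552 -0.0043]
```

View pics/p4.png

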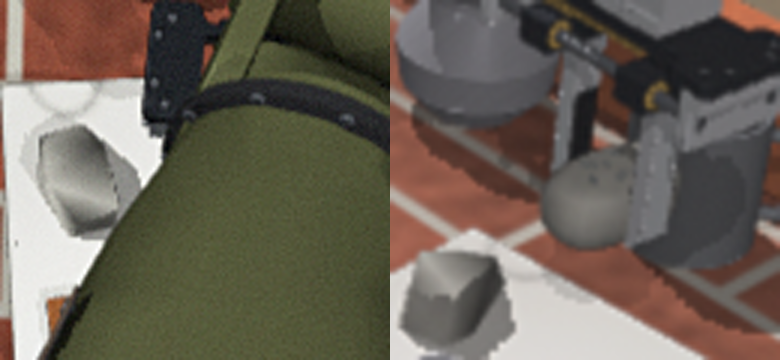

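The stone is held level and the lump has not moved. I carry it to the ribs.

>>> {"api": "send_rows", "payload": {"series": [[0,0,-29.7,0.177,0.455,-0.004,-0.4],[0,0,-29.7,0.177,0.455,-0.004,-0.4],[0,0,-29.7,0.177,0.455,-0.004,-0.4],[0,0,-29.7,0.177,0.455,-0.004,-0.4],[0,0,-29.7,0.177,0.455,-0.004,-0.4],[0,0,-29.7,0.177,0.455,-0.004,-0.4],[0,0,-29.7,0.177,0.455,-0.004,-0.4],[0,0,-29.7,0.177,0.455,-0.004,-0.4]]}}

```text
time_s: 27.1
ee_pos: [0.4643, 0.1704, 0.1633]
eef_rot: [3.141, -0.002, -2.702]
force: [1.7, 0.4, -1.6]
grip_width: 0.0501
```

```bash
python3 go.py 440.5 253.5 165 205.2
```

```text
t 27.1 pos [464.3 170.4 163.3] yaw -154.8 w 50.1 q [ 0.28  0.24  1.75 -0.    1.16 -1.73]
   turn [ 0.02 -0.1  -0.03] shift [-0.0138  0.0854 -0.0017]
```

>>> {"api": "send_rows", "payload": {"series": [[0,0,0,-0.014,0.083,0,-0.4],[0,0,0,-0.014,0.083,0,-0.4],[0,0,0,-0.014,0.083,0,-0.4],[0,0,0,-0.014,0.083,0.03,-0.4],[0,0,0,-0.014,0.083,0.06,-0.4],[0,0,0,-0.014,0.083,0.08,-0.4],[0,0,0,-0.014,0.083,0.08,-0.4],[0,0,0,-0.014,0.083,0.08,-0.4]]}}

```text
time_s: 27.9
ee_pos: [0.4432, 0.2494, 0.0843]
eef_rot: [-3.142, -0.001, -2.703]
force: [1.1, 0.2, -0.2]
grip_width: 0.0499
```

```bash
python3 go.py 440.5 253.5 36 205.2;  python3 pic.py p5 120 100 290 257 210 140 340 260
```

```text
t 27.9 pos [443.2 249.4  84.3] yaw -154.8 w 49.9 q [ 0.44  0.38  1.78 -0.    0.99 -1.57]
   turn [-0.   -0.06 -0.05] shift [0.0006 0.0048 0.0483]
```

View pics/p5.png

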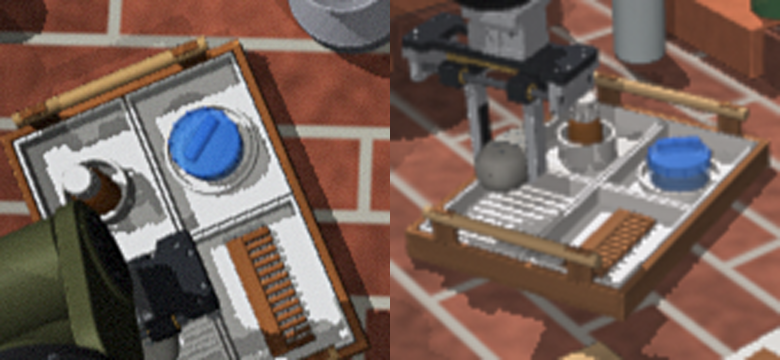

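The stone is over the ribs. I correct by 5 mm and lower it.

>>> {"api": "send_rows", "payload": {"series": [[0,0,0,0,0.005,0.01,-0.4],[0,0,0,0,0.005,0.025,-0.4],[0,0,0,0,0.005,0.038,-0.4],[0,0,0,0,0.005,0.045,-0.4],[0,0,0,0,0.005,0.048,-0.4],[0,0,0,0,0.005,0.048,-0.4],[0,0,0,0,0.005,0.048,-0.4]]}}

```text
time_s: 28.7
ee_pos: [0.4412, 0.2545, 0.0367]
eef_rot: [-3.142, 0.001, -2.702]
force: [0.3, -0.1, -1.7]
grip_width: 0.0498
```

```bash
python3 go.py 440.5 253.5 35 205.2;  python3 pic.py p6 120 100 290 257 210 140 340 260
```

```text
t 28.7 pos [441.2 254.5  36.7] yaw -154.8 w 49.8 q [ 0.45  0.45  1.8  -0.    0.89 -1.56]
   turn [-0.    0.03 -0.02] shift [ 0.0011 -0.0006  0.0017]
```

View pics/p6.png

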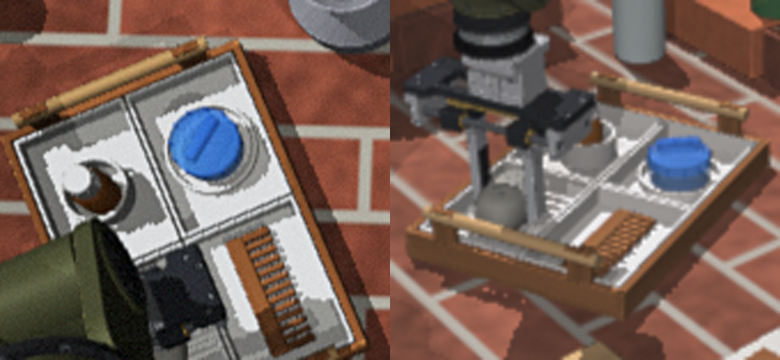

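The stone is down on the ribs to within 2 mm. I ease it down, release and rise.

>>> {"api": "send_rows", "payload": {"series": [[0,0,0,0,0,0.0015,-0.4],[0,0,0,0,0,0.0015,-0.4],[0,0,0,0,0,0.0015,0.4],[0,0,0,0,0,0.0015,0.4],[0,0,0,0,0,0.0015,0.4],[0,0,0,0,0,-0.02,0.4],[0,0,0,0,0,-0.06,0.4],[0,0,0,0,0,-0.11,0.4]]}}

```text
time_s: 29.6
ee_pos: [0.4401, 0.2539, 0.1464]
eef_rot: [-3.142, -0.003, -2.702]
force: [0.4, 1.1, -0.3]
grip_width: 0.066
```

>>> {"api": "send_rows", "payload": {"series": [[0,0,0,0,-0.05,-0.03,0.4],[0,0,0,0,-0.1,-0.05,0.4],[0,0,0,0,-0.15,-0.05,0.4],[0,0,0,0,-0.2,-0.05,0.4],[0,0,0,0,-0.25,-0.05,0.4],[0,0,0,0,-0.27,-0.05,0.4],[0,0,0,0,-0.27,-0.05,0.4],[0,0,0,0,-0.27,-0.05,0.4]]}}

```text
time_s: 30.4
ee_pos: [0.5557, 0.0098, 0.196]
eef_rot: [3.141, -0.001, -2.703]
force: [-0.1, 0.5, -0.3]
grip_width: 0.0659
```

```bash
python3 go.py 440.5 253.5 35 205.2;  python3 - <<'E'
from station import ctrl
import cv2,numpy as np
for n in ("top","side"):
    c=ctrl.camera(n); np.savez(f"{n}1.npz",**c); cv2.imwrite(f"pics/{n}1.png",c["pixels"][:,:,::-1])
E
python3 pic.py f1 120 100 290 257 210 140 340 260
```

```text
t 30.4 pos [555.7   9.8 196. ] yaw -154.9 w 65.9 q [-0.05  0.34  1.54  0.    1.27 -2.06]
   turn [ 0.03 -0.03 -0.09] shift [0.0008 0.2694 0.1611]
```

View pics/top1.png

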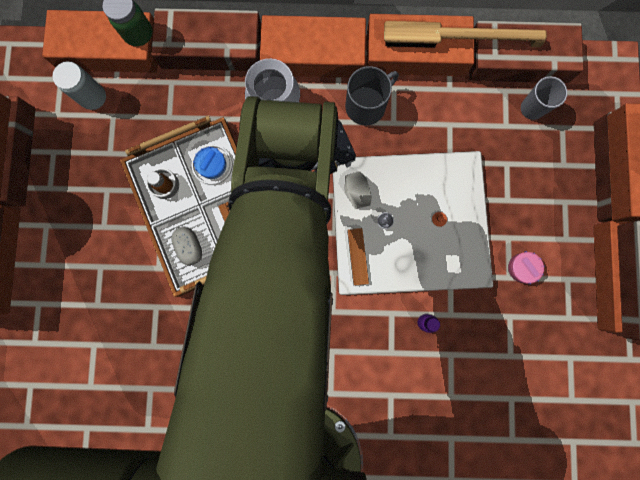

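View pics/f1.png

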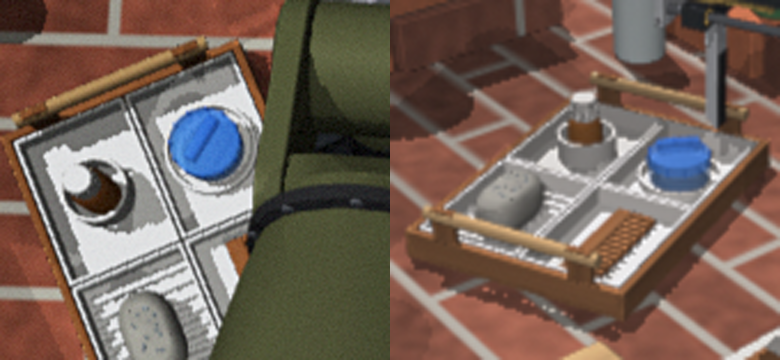

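All four things look packed, and the lump and strip are in place. I move the arm to the right over the slab, at height, for a clear final measurement.

>>> {"api": "send_rows", "payload": {"series": [[0,0,0,0.02,-0.05,0,0.4],[0,0,0,0.04,-0.1,0,0.4],[0,0,0,0.06,-0.15,0,0.4],[0,0,0,0.08,-0.2,0,0.4],[0,0,0,0.08,-0.25,0,0.4],[0,0,0,0.08,-0.25,0,0.4],[0,0,0,0.08,-0.25,0,0.4],[0,0,0,0.08,-0.25,0,0.4]]}}

```text
time_s: 31.4
ee_pos: [0.5898, -0.2489, 0.1962]
eef_rot: [3.141, -0.0, -2.701]
force: [-0.5, 0.1, 0.9]
grip_width: 0.066
```

```bash
cat > fin.py <<'E'
from h import *
from station import ctrl
from meas2 import big,rep
c0=ctrl.camera("top");c1=ctrl.camera("side")
cv2.imwrite("pics/top2.png",c0["pixels"][:,:,::-1])
a=np.radians(25.2); M=np.array([[np.cos(a),np.sin(a)],[-np.sin(a),np.cos(a)]])
print("#####")
for cc,nm,ctr in((c0,"top",(534.2,236)),(c1,"side",(531.2,234))):
    c=Cam(cc);H,Sa,V=[c.hsv[...,i].astype(int) for i in range(3)];W=c.W;Z=W[...,2]
    print(nm)
    def out(n,m,pc):
        P=W[big(m)]*1000; r=cv2.minAreaRect(P[:,:2].astype(np.float32).copy())
        print("  ",n,len(P),"in pan",np.round(M@(np.array(r[0])-ctr)-pc,1),"size",np.round(r[1],1),"ang",round(r[2],1),"z2/50/98",np.round(np.percentile(P[:,2],[2,50,98]),1))
    def tr(px,py,r): 
        x,y=np.array(ctr)+M.T@[px,py]; return np.hypot(W[...,0]*1000-x,W[...,1]*1000-y)<r
    out("lid",(H>98)&(H<122)&(Sa>120)&tr(76,-56,60)&(Z>.036)&(Z<.05),(76,-56))
    out("bar",(H>98)&(H<122)&(Sa>120)&tr(76,-56,60)&(Z>.0505),(76,-56))
    out("cap",tr(76,56,40)&(Z>.066),(76,56))
    out("pumice",tr(-76,56,50)&(Z>.033),(-76,56))
    out("comb",(H<20)&(Sa>100)&tr(-76,-56,72)&(Z<.032),(-76,-56))
    d=lambda x,y,r:(np.hypot(W[...,0]-x,W[...,1]-y)<r)
    if (nm=="side"):
        rep("slat",W[big((H<20)&(Sa>100)&(Z>.024)&(Z<.045)&d(.432,-.109,.085))]);rep("rubble",W[big((Z>.03)&d(.575,-.104,.06))])
E
python3 fin.py | sed -n '/#####/,$p'
```

```text
#####
top
   lid 585 in pan [-2.1 -0.2] size [63.8 63.9] ang 47.3 z2/50/98 [38.3 43.8 48.4]
   bar 129 in pan [-0.6  0.2] size [13.9 45.3] ang 62.9 z2/50/98 [52.7 57.7 61.7]
   cap 176 in pan [-0.9  0.9] size [27.7 28. ] ang 23.7 z2/50/98 [67.5 79.1 82.6]
   pumice 842 in pan [2.5 0.2] size [82.8 52.3] ang 23.2 z2/50/98 [37.6 50.  55.2]
   comb 837 in pan [ 0.2 -0.1] size [119.5  42.2] ang 25.3 z2/50/98 [14.1 19.3 23.2]
side
   lid 155 in pan [-10.5  -4.6] size [51.4 63.8] ang 48.6 z2/50/98 [36.7 43.4 49.3]
   bar 48 in pan [-2.1 -1.8] size [14.2 43.8] ang 54.2 z2/50/98 [50.7 55.7 59. ]
   cap 60 in pan [-1.7  0. ] size [28.5 26.7] ang 70.7 z2/50/98 [66.4 76.3 81.6]
   pumice 285 in pan [ 0.6 -2.8] size [82.2 47.9] ang 26.6 z2/50/98 [33.7 48.  53.9]
   comb 236 in pan [ 3.6 -1. ] size [113.5  41.9] ang 25.0 z2/50/98 [13.3 18.3 21.8]
slat       n449 rect c [ 428.3 -109.9] size [121.5  35.4] ang 7.3 mean [ 424.9 -112.8   31.6] z98 35.3 zmed 32.0
rubble     n318 rect c [ 567.1 -109.3] size [67.3 47.1] ang 24.3 mean [ 559.5 -118.1   48.2] z98 58.8 zmed 50.9
```

View pics/top2.png

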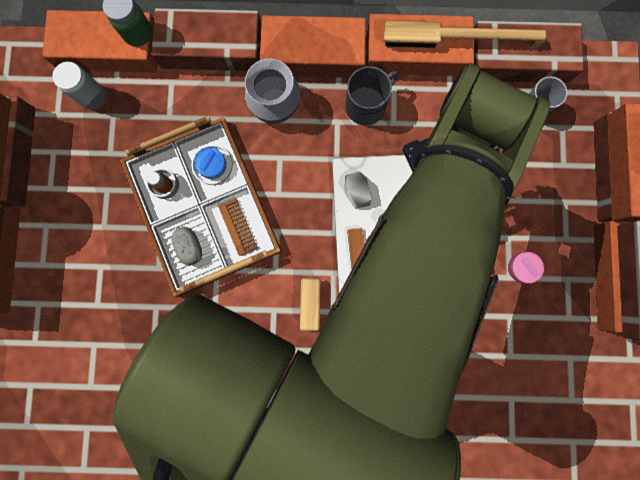

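The top view shows all four in their pans: soap at (211,163), bottle at (160,182), pumice at (186,245) and comb at (240,227). The offsets are at most about 3 mm and the heights are as they should be. I hand in.

```bash
python3 -c "
from station import ctrl
print(ctrl.hand_in())"
```

```text
the job is handed in; nothing more can be done
None
```

I packed all four things and handed the job in at about 31.5 s of the 120 s: the soap box taken by its bar, the bottle by its cap, and the comb and pumice across their widths. No verdict is reported on hand-in.

My last top-view check put each thing close to its pan's middle and at the right height:

| Thing | Offset from pan middle (mm) | Top height (mm) |
|---|---|---|
| Soap box (by its bar) | about 1 | 57.7 |
| Bottle (by its cap) | about 1 | 79 |
| Pumice | 2.5 | about 51–55 |
| Comb | under 1 | 19 |

The concrete lump and the wood strip read within about 1 mm of their starting places in the side view. The gripper was empty, about 0.2 m up and clear of everything.

**Disagreements:**
- **Side-view lid:** it read 10 mm off in the last check. Only about a quarter as many lid points were measured there as in the top view, so I trusted the bar, which read about 1 mm off from the top and 3 mm off from the side.
- **Camera offset:** the two cameras differed by a steady 3–5 mm at the start. I averaged the two views to get the positions for the moves.

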